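Load sample bars into a covered magazine with a push stick

ROBOT

A 6-joint arm with a two-finger parallel gripper is mounted at the origin on the work surface; the furniture and walls round the work are solid. World frame = base frame: x ahead of the robot, y to its left, z up, the work surface at z = 0. Lengths are in m, angles in rad, forces in N, time in s.
With the tool pointing down it reaches from about 0.3 to 1 m from the base axis. Payload 5.1 kg.
Tool frame: the origin (TCP) lies at the centre of the arm's flange, where the gripper is bolted on; the fingertips stand 190 mm ahead of it and the grasp point (between the pads) lies 171 mm ahead of it; z points along the fingers, y is the line along which they close (so a half turn about z gives the same grasp; the last joint's range is limited). The gripper opens to 95 mm and grips with 3 to 60 N. Pads are 20 mm wide; open, the fingers measure 119 mm over their backs; the gripper's body (75 mm by 180 mm) begins 59 mm behind the grasp point.
Start: joints at [-0.083, 0.124, 1.65, -0, 1.367, -0.083], TCP at [0.65, -0, 0.405] pointing down, gripper open.
Joint ranges: [-2.61, 2.61], [-1.02, 2.33], [0.03, 2.71], [-1.35, 4.49], [0.32, 2.68], [-2.91, 2.91]. Speed limits (rad/s): [2.57, 2.57, 3.14, 3.14, 3.14, 3.14].

INTERFACE

Orientations are given as [roll, pitch, yaw] about the fixed x, y, z axes, in that order (R = Rz(yaw) Ry(pitch) Rx(roll)).
In Python, from bench import ctrl gives the robot as it stands.
- The arm moves only by the tool step_arm, never from a script. Its argument "moves" is a list that holds one entry, the list of rows, each a list of 7 numbers: the finger opening in mm, from 0 to 95.1, then the shift along the tool's x, y, z in units of 50 mm (1.0 is 50 mm), then the turn, a rotation vector about the tool's x, y, z in units of 6 degrees (1.0 is 6 degrees). A call has 1 to 8 rows; each row shifts and turns the commanded pose from where the row before left it, along the tool's axes as they then stand; what a row does not reach is not made up. A row lasts 1/10 s, in which the tool goes at most 50 mm and 8.59 degrees, less where a joint would pass 70% of its speed; a pose out of reach is approached as far as the arm can. A call is refused whole if a number of a shift passes 1 or a number of a turn 1, either way. A call with a gripper value outside its range is refused whole. The fingers move at their own pace and stop on an object; "squeeze" is the grip in N (left out, the last holds). Time passes only in rows, so rows that do not move let the fingers close. It gives the time, the measured TCP pose, the force, the opening and the grip force at its end, in the units of the state.
- ctrl.read_state(): the state, without advancing time (a new reading comes with each control period).
- ctrl.grab_frame(name): name is "scene" or "side" or "wrist"; returns the picture (420x560x3 uint8, red, green, blue); there is no depth.
- ctrl.camera_params(name): a dict with "mtx" (3x3 intrinsics, pixels), "R" (3x3) and "t" (3): a world point X has camera coordinates R X + t; the wrist camera has in their place "mount" (4x4, takes a point from camera to tool coordinates, whose origin is the TCP and whose axes are the flange's). Camera axes: x right, y down, z forward; pixel columns grow to the right and rows downward; lengths in m; the calibration is good to about 2 mm. A picture is of the moment at which its call begins: read the wrist's pose just before it. camera_params takes no time and is no camera call.
- ctrl.sign_off(): hands the job in; it is judged then, once.
The state is a dict: "time": time; "qpos": joint angles; "qvel": joint speeds; "tau": joint torques, N m; "tool_pos": TCP position; "tcp_rot": TCP orientation; "ft_force": force on the tool from outside, world axes, zero at the start; "moment": the same for the moment, N m; "grip_width": finger opening in m; "grasp_force": force on a finger pad.
Only numpy, scipy, OpenCV 4.12 (cv2) and the standard library are available. Lean on these libraries where they do the work, as an engineer would, in place of code of your own. Each camera call takes 0.05 s, during which the arm holds its last target. There are 200 camera calls.

TASK

Lever the green tin's lid up with the blade of the spatula and swing it right open, then lay the spatula back on the bench. Feed every wooden bar from the tin, one after another, through the guide channel under the metal bridge with the wooden push stick, until every bar lies entirely under the clear cover; finally lay the push stick back on the bench, clear of the magazine, and do not disturb the other things standing about.

Things in the scene. Friction and masses are not known exactly. Their poses are not given: they have to be found in the camera images.
- magazine: Fixed plywood fixture with a straight covered guide channel. Origin on the bench top below the channel mouth; +x = feeding direction. Base 96 wide, x = -100 to 272 mm; its upper face, the channel floor, is 12 mm above the bench. From x = 0 to the plywood stop at 262 the channel is 28 wide and 32 high; roofed by an aluminium bridge (x 0 to 40, top 50 above bench), then by a clear cover.
- mouth (a point): Middle of the channel mouth on the channel floor, 12 mm above the bench, axes as the magazine's. Before it, x = -97 to -25 mm: open infeed between two rails 6 mm high (tops 18 above the bench), 32 apart inside, 48 over the outsides. x = -26 to 0: two flared cheeks 32 mm high that narrow from about 44 to 28 mm.
- bridge_end (a point): Point on the channel floor below the inner end of the bridge, 40 mm past the mouth. Bars lie entirely under the clear cover when their centres are 32 mm or more beyond it (x = 72 of the magazine).
- tin: Fixed green steel tool tin, 245 long (its y), 127 wide (its x), 48 high; lid hinged on its +x side, opening lip on its -x side. Origin: centre of the underside. Inside x -49 to 58, y -118 to 118 mm; floor 2, rim 45 mm above the bench. Hinge axis along y at x = 61, z = 46 mm. The bars lie inside, long axes roughly along its x, nearer the lip side.
- tin_lid (a joint): Lid angle, rad: 0 shut, 1.85 fully open (leaning back past vertical, where it stays; below 1.5 it falls shut by its own weight, which takes only about 1 to 2 N at the lip to lift).
- lid_lip (a point): Centre of the lid's front lip, a plate 30 mm long (along the tin's y), 10 wide and 2 thick; when shut it stands out from the tin at x = -64 to -54 mm, underside 37 mm above the bench. A thin blade goes beneath it from the front (the tin's -x side) along the tin's +x.
- spatula: Paint spatula with blue round grip, 34x198x15 mm. Origin: centre, on its underside. The grip (15 mm round, axis 7.5 mm above the underside) runs from y = -3 to +99 mm, the steel blade (34 wide, 2 thick, 3 to 5 mm above the underside) along -y, its tip at y = -99 mm. 60 g.
- push_stick: Dark wooden push stick, a straight square bar 170x22x22 mm, about 90 g. Origin at its centre, long axis x; both ends alike, any side may be up.
- bar0: Light wooden sample bar, 64x24x24 mm, about 50 g. Origin at its centre, long axis x; any side may be up. Two or three of the four bars are present.
- bar1: Light wooden sample bar, 64x24x24 mm, about 50 g. Origin at its centre, long axis x; any side may be up. Two or three of the four bars are present.
- bar2: Light wooden sample bar, 64x24x24 mm, about 50 g. Origin at its centre, long axis x; any side may be up. Two or three of the four bars are present.
- bar3: Light wooden sample bar, 64x24x24 mm, about 50 g. Origin at its centre, long axis x; any side may be up. Two or three of the four bars are present.
- tape: Roll of masking tape, 104 mm across, 18 high; bystander.
- jar: Small red jar with white lid, 48 mm across, 58 high; bystander.
- bottle: Teal squeeze bottle, 66 mm across, 230 high; bystander.
- tub: Small white and green tub, 74 mm across, 74 high; bystander.
- marker_pen: Black and red marker pen, 133 mm long, 15 thick; bystander lying nearer the robot than the tools.
There are look-alikes about, which are no part of the job. Of the things that look like the push_stick, take the one that is farthest to the robot's right at the start. What is shaped like the spatula but red is not meant.

How it is judged:
On the way, in this order (a step that is already met when the one before it is completed fails the run):
1. the spatula lifts the tin's lid (past about 20 degrees) without fingers on the tin (value of joint tin_lid between 0.35 and 1.4 rad and contact force between spatula and tin above 0.1 N and contact force between the fingers and tin below 0.5 N), for 0.1 s.
2. the lid is swung right open (value of joint tin_lid above 1.6 rad), for 0.2 s.
3. the push stick drives a bar in the channel (((x of bar0 in the frame of magazine above -0.02 m and z of bar0 in the frame of magazine below 0.04 m and contact force between push_stick and bar0 above 0.05 N) or (x of bar1 in the frame of magazine above -0.02 m and z of bar1 in the frame of magazine below 0.04 m and contact force between push_stick and bar1 above 0.05 N) or (x of bar2 in the frame of magazine above -0.02 m and z of bar2 in the frame of magazine below 0.04 m and contact force between push_stick and bar2 above 0.05 N) or (x of bar3 in the frame of magazine above -0.02 m and z of bar3 in the frame of magazine below 0.04 m and contact force between push_stick and bar3 above 0.05 N))), for 0.06 s.
At the end, for the whole second after the job is handed in: Every bar present lies in the channel with its centre at least 68 mm past the mouth (its rear end past the bridge, within 4 mm), and is at rest; push stick and spatula lie at rest on the bench (push stick centre below 18 mm, spatula origin below 20 mm), neither in the tin nor on the magazine (x of bar0 in the frame of magazine between 0.068 and 0.262 m and z of bar0 in the frame of magazine between 0.008 and 0.04 m and y of bar0 in the frame of magazine between -0.012 and 0.012 m and linear speed of each of bar0, bar1, bar2, bar3, push_stick, spatula below 0.02 m/s and x of bar1 in the frame of magazine between 0.068 and 0.262 m and z of bar1 in the frame of magazine between 0.008 and 0.04 m and y of bar1 in the frame of magazine between -0.012 and 0.012 m and x of bar2 in the frame of magazine between 0.068 and 0.262 m and z of bar2 in the frame of magazine between 0.008 and 0.04 m and y of bar2 in the frame of magazine between -0.012 and 0.012 m and x of bar3 in the frame of magazine between 0.068 and 0.262 m and z of bar3 in the frame of magazine between 0.008 and 0.04 m and y of bar3 in the frame of magazine between -0.012 and 0.012 m and height (world z) of push_stick below 0.018 m and height (world z) of spatula below 0.02 m and horizontal distance between each of spatula, push_stick and tin above 0.07 m); the robot touches nothing.
It fails at once if a bystander is knocked over or shifted by more than 4 cm (distance of any of tape, jar, bottle, tub, marker_pen from where it was at the start of the episode above 0.04 m).
It fails at once if a bar is pushed along the channel with the spatula ((x of bar0 in the frame of magazine above -0.06 m and contact force between spatula and bar0 above 0.3 N) or (x of bar1 in the frame of magazine above -0.06 m and contact force between spatula and bar1 above 0.3 N) or (x of bar2 in the frame of magazine above -0.06 m and contact force between spatula and bar2 above 0.3 N) or (x of bar3 in the frame of magazine above -0.06 m and contact force between spatula and bar3 above 0.3 N)).
Of bar0, bar1, bar2, bar3 only 2 to 3 are there at a start; the rules pass over those that are not, and their reading is None.
At some moment in a run one of push_stick, spatula may be knocked a few centimetres aside while the robot is not near it.
Once in a run the grip may slacken for a moment while it holds something.
It also fails if it takes over 210 s, if anything falls off the work surface, if the arm or the gripper's body presses on something with over 40 N, if the wrist force passes 120 N, or if a joint passes its speed limit or range.

## Working session

There is one attempt and no reset: what is moved stays moved. The work goes in short steps, Python scripts to look and compute and a tool call to move; the robot and the scene stay as the last step left them, time stands still between calls to the robot, and variables do not carry over. Pictures are saved under pics/ and viewed, at most 14 in all, crops included, and the job is handed in when it is done.

Besides the shell and the picture viewer there is one more tool, called after "Emit:" in YAML: its name, and indented under it one key for each argument. step_arm: Moves the arm, as the interface text tells. Its arguments: {"type":"object","properties":{"moves":{"type":"array","items":{"type":"array","items":{"type":"array","items":{"type":"number"}}}},"squeeze":{"type":"number"}},"required":["moves"]}

```bash
mkdir -p pics; ls
cat > h.py <<'E'
import numpy as np, cv2
from bench import ctrl
from scipy.spatial.transform import Rotation as Ro
def cam(n,st=None):
    p=ctrl.camera_params(n); K=np.array(p["mtx"])
    if "mount" in p:
        st=st or ctrl.read_state(); M=np.eye(4); M[:3,:3]=Ro.from_euler('xyz',st["tcp_rot"]).as_matrix(); M[:3,3]=st["tool_pos"]
        C=M@np.array(p["mount"]); R=C[:3,:3].T; return K,R,-R@C[:3,3]
    return K,np.array(p["R"]),np.array(p["t"])
def ray(c,uv,z):
    K,R,t=c; o=-R.T@t; uv=np.atleast_2d(uv).astype(float)
    d=np.c_[uv,np.ones(len(uv))]@np.linalg.inv(K).T@R
    return o+d*((z-o[2])/d[:,2])[:,None]
def proj(c,X):
    K,R,t=c; p=(np.atleast_2d(X)@R.T+t)@K.T; return p[:,:2]/p[:,2:]
def grab(n,name=None):
    c=cam(n); im=ctrl.grab_frame(n)[:,:,::-1].copy()
    if name: cv2.imwrite(f"pics/{name}.png",im)
    return im,c
E
python3 - <<'E'
from h import *
for n in("scene","side","wrist"):
    im,c=grab(n,n+"0"); K,R,t=c; print(n,(-R.T@t).round(3),R[2].round(2))
print(ctrl.read_state()["tcp_rot"])
a=cv2.imread("pics/scene0.png");cv2.imwrite("pics/scene0b.png",cv2.resize(a,(800,600)))
a=cv2.imread("pics/side0.png");cv2.imwrite("pics/side0b.png",cv2.resize(a,(800,600)))
E
```

```text
pics
scene [-0.091 -0.763  1.085] [ 0.41  0.53 -0.74]
side [0.243 1.348 0.655] [ 0.15 -0.9  -0.4 ]
wrist [0.65  0.083 0.384] [-0.   -0.3  -0.96]
[-3.13997981e+00 -1.50201672e-04  1.57079980e+00]
```

View pics/scene0b.png

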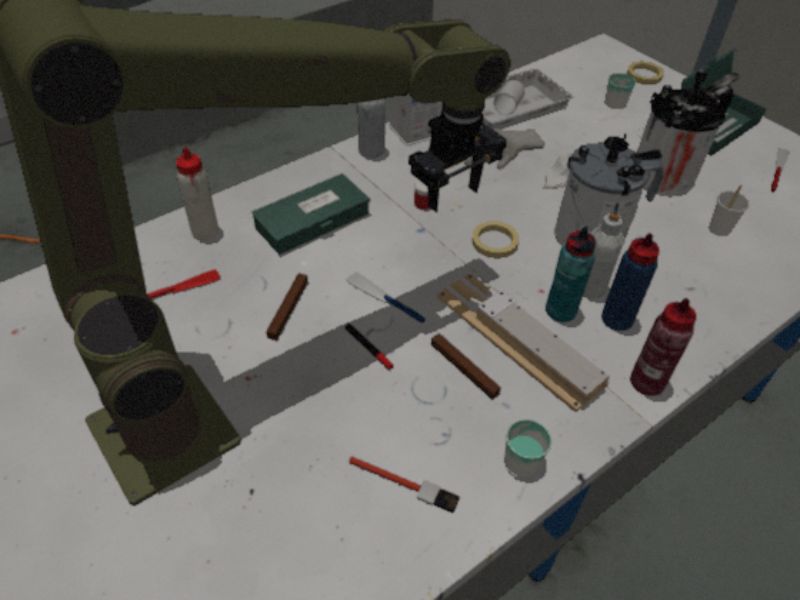

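View pics/side0b.png

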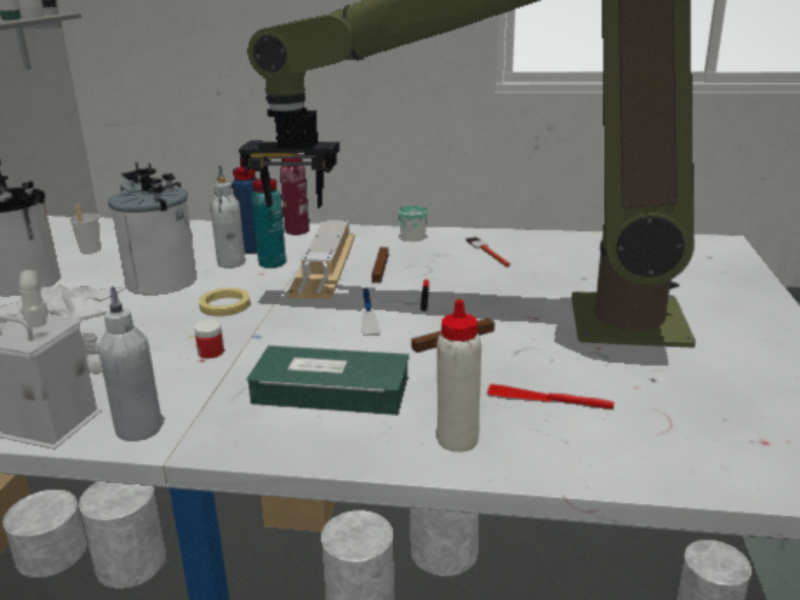

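The scene view shows the tin at about (310,212), the spatula at (385,297), the right-hand push stick at (465,365) and the magazine running from (460,290) to (590,390), on the 800-wide picture. Next I measure them.

Run:
```python
from h import *
im=cv2.imread("pics/scene0.png"); c=cam("scene"); s=.7
hsv=cv2.cvtColor(im,cv2.COLOR_BGR2HSV)
def box(m,name,z):
    m=cv2.morphologyEx(m.astype(np.uint8),cv2.MORPH_OPEN,np.ones((2,2)))
    n,l,st,ce=cv2.connectedComponentsWithStats(m)
    for i in range(1,n):
        if st[i,4]>60:
            v,u=np.nonzero(l==i); P=ray(c,np.c_[u,v],z)[:,:2].astype(np.float32)
            r=cv2.minAreaRect(P*1000); print(name,(ce[i]/s).round(),st[i,4],np.round(r[0]),np.round(r[1]),round(r[2],1))
H,S,V=[hsv[...,i].astype(int) for i in range(3)]
roi=np.zeros(H.shape,bool); roi[int(110*s):int(520*s),int(230*s):int(640*s)]=1
box(roi&(H>65)&(H<95)&(S>90),"green",.046)
box(roi&((H<12)|(H>172))&(S>70)&(V<120),"brown",.011)
box(roi&(H>100)&(H<125)&(S>90),"blue",.0075)
# manual: magazine corners top of cover / base
for n,p,z in [("bridge TL",(483,308),.05),("cover end R top",(607,378),.05),("cover end L top",(580,400),.05),("base end L",(580,407),.0),("spat tip",(350,280),.004),("spat end",(424,320),.0075),("pen",(347,326),.007),("pen2",(390,366),.007),("jar",(424,200),.0),("tape",(495,238),.01),("bottle",(563,312),.0),("tub",(527,465),0)]:
    print(n,ray(c,np.array(p)*s,z)[0].round(3))
crop=im[170:300,290:440]; cv2.imwrite("pics/mag0.png",cv2.resize(crop,None,fx=4,fy=4,interpolation=cv2.INTER_CUBIC))
```

```text
green [569. 288.] 842 [ 812. -201.] [213.  66.] 33.8
green [527. 447.] 210 [ 473. -421.] [33. 47.] 53.5
brown [422. 202.] 101 [758. 214.] [62. 31.] 51.6
brown [577. 246.] 135 [ 942. -105.] [84. 46.] 64.7
brown [636. 251.] 106 [1034. -195.] [76. 22.] 39.6
brown [282. 318.] 157 [303.  97.] [109.  25.] 36.2
brown [473. 371.] 245 [ 521. -223.] [ 30. 138.] 2.8
blue [624. 297.] 853 [ 924. -268.] [225.  63.] 27.5
blue [406. 310.] 105 [519. -28.] [ 14. 102.] 12.6
blue [570. 509.] 254 [ 474. -537.] [27. 94.] 90.0
bridge TL [ 0.62  -0.146  0.05 ]
cover end R top [ 0.688 -0.406  0.05 ]
cover end L top [ 0.613 -0.41   0.05 ]
base end L [ 0.635 -0.403  0.   ]
spat tip [0.477 0.109 0.004]
spat end [ 0.532 -0.074  0.008]
pen [0.398 0.005 0.007]
pen2 [ 0.407 -0.125  0.007]
jar [0.773 0.226 0.   ]
tape [0.811 0.019 0.01 ]
bottle [ 0.781 -0.222  0.   ]
tub [ 0.473 -0.431  0.   ]
```

View pics/mag0.png

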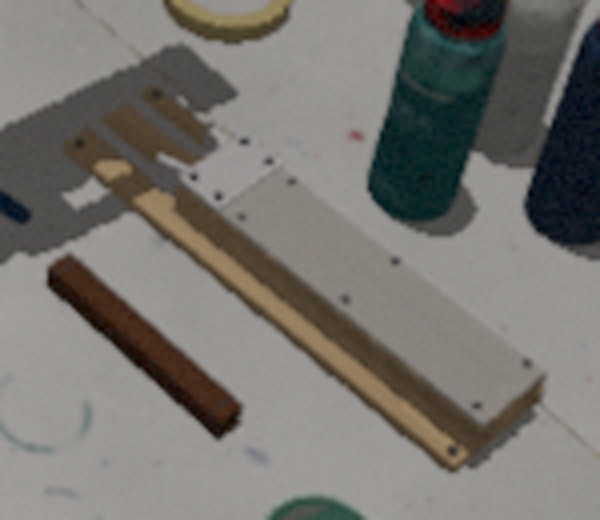

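The crop shows the magazine with its open infeed at the upper left, the metal bridge at about (230,165) and the cover running to (540,380). The channel runs roughly along world -y from (0.64,-0.14). I move the wrist camera over the tin and take a picture there.

Emit:
step_arm:
  moves:
    - [[95, 1, -0.2, 0, 0, 0, 0], [95, 1, -0.2, 0, 0, 0, 0], [95, 1, -0.2, 0, 0, 0, 0], [95, 1, -0.2, 0, 0, 0, 0], [95, 1, -0.2, 0, 0, 0, 0], [95, 0, 0, 0, 0, 0, 0], [95, 0, 0, 0, 0, 0, 0]]

```text
time: 0.85
tool_pos: [0.6005, 0.2462, 0.4042]
tcp_rot: [-3.141, 0.001, 1.573]
ft_force: [0.2, -0.9, -0.8]
grip_width: 0.095
grasp_force: 0.0
```

Run:
```python
from h import *
im,c=grab("wrist","w1"); st=ctrl.read_state(); print(st["tool_pos"],st["time"])
a=cv2.imread("pics/wrist0.png"); cv2.imwrite("pics/two.png",cv2.resize(np.hstack([a,im]),(800,300)))
cs=cam("scene")
for p in [(253,210),(345,178),(370,208),(280,250),(310,212)]: print(ray(cs,np.array(p)*.7,.046)[0].round(3))
```

```text
[0.60089326 0.24506798 0.40432958] 0.9
[0.403 0.383 0.046]
[0.636 0.356 0.046]
[0.62  0.234 0.046]
[0.385 0.235 0.046]
[0.503 0.302 0.046]
```

View pics/two.png

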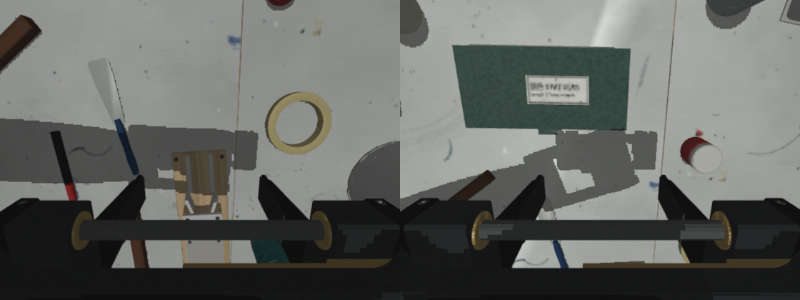

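The wrist pictures, left to right, show:
- **Spatula:** blade tip at (100,62) and grip end at (135,172).
- **Infeed:** at (200,180), mouth towards the bottom.
- **Tin:** lip at (548,131), on the tin's world -y side.

Now I measure these precisely.

Run:
```python
from h import *
w1=cv2.imread("pics/w1.png"); st1=dict(tool_pos=[0.6009,0.2451,0.4043],tcp_rot=[-3.141,.001,1.573]); c1=cam("wrist",st1)
w0=cv2.imread("pics/wrist0.png"); c0=cam("wrist",dict(tool_pos=[.65,0,.405],tcp_rot=[-3.13998,-.00015,1.5708]))
def big(m):
    n,l,s,ce=cv2.connectedComponentsWithStats(m.astype(np.uint8)); i=1+np.argmax(s[1:,4]); return l==i
h=cv2.cvtColor(w1,cv2.COLOR_BGR2HSV).astype(int)
m=big((h[...,0]>60)&(h[...,0]<100)&(h[...,1]>60)&(h[...,2]<130)); 
m=cv2.morphologyEx(m.astype(np.uint8),cv2.MORPH_CLOSE,np.ones((9,9)))
v,u=np.nonzero(m); print("tin px",u.min(),u.max(),v.min(),v.max(),m.sum())
mo=cv2.morphologyEx(m,cv2.MORPH_OPEN,np.ones((25,25)))
cn=max(cv2.findContours(mo,0,1)[0],key=cv2.contourArea); q=cv2.approxPolyDP(cn,8,True)[:,0]; print(q.tolist(),ray(c1,q,.048).round(4)[:,:2].tolist())
lip=big((m>0)&(mo==0)&(np.arange(420)[:,None]>150)); v,u=np.nonzero(lip); print("lip px",u.min(),u.max(),v.min(),v.max()); 
print(ray(c1,[[u.min(),v.max()],[u.max()+1,v.max()+1],[(u.min()+u.max())/2,v.max()+1]],.039).round(4))
h=cv2.cvtColor(w0,cv2.COLOR_BGR2HSV).astype(int)
b=big((h[...,0]>95)&(h[...,0]<125)&(h[...,1]>110)&(np.arange(420)[:,None]<250)&(np.arange(560)[None]<220))
P=ray(c0,np.argwhere(b)[:,::-1],.0075)[:,:2]; r=cv2.minAreaRect((P*1000).astype(np.float32)); print("grip",r, cv2.boxPoints(r).round())
# blade: bright on top-left
bl=big((h[...,2]>165)&(h[...,1]<40)&(np.arange(420)[:,None]<180)&(np.arange(560)[None]<180)); print(bl.sum())
P=ray(c0,np.argwhere(bl)[:,::-1],.005)[:,:2]; print("blade",cv2.minAreaRect((P*1000).astype(np.float32)))
a=np.hstack([cv2.resize(w0[190:335,220:340],None,fx=3.4,fy=3.4,interpolation=cv2.INTER_CUBIC),cv2.resize(w0[70:215,90:210],None,fx=3.4,fy=3.4,interpolation=cv2.INTER_CUBIC)])[:, :800]; cv2.imwrite("pics/z0.png",a)
```

```text
tin px 87 321 66 187 14783
[[182, 72], [182, 96], [264, 105], [265, 147], [162, 150], [162, 178], [314, 180], [320, 69]] [[0.502, 0.3682], [0.4999, 0.346], [0.5823, 0.3375], [0.5827, 0.2956], [0.4737, 0.2924], [0.4704, 0.2624], [0.6354, 0.2604], [0.6378, 0.371]]
lip px 122 161 151 178
[[0.4223 0.2606 0.039 ]
 [0.4667 0.2595 0.039 ]
 [0.4439 0.2595 0.039 ]]
grip ((518.2581176757812, -26.614227294921875), (13.290055274963379, 101.95352172851562), 13.6505765914917) [[500.  21.]
 [524. -78.]
 [537. -75.]
 [513.  24.]]
55
blade ((506.47003173828125, 84.84503173828125), (3.658109426498413, 23.241939544677734), 1.7425915002822876)
```

View pics/z0.png

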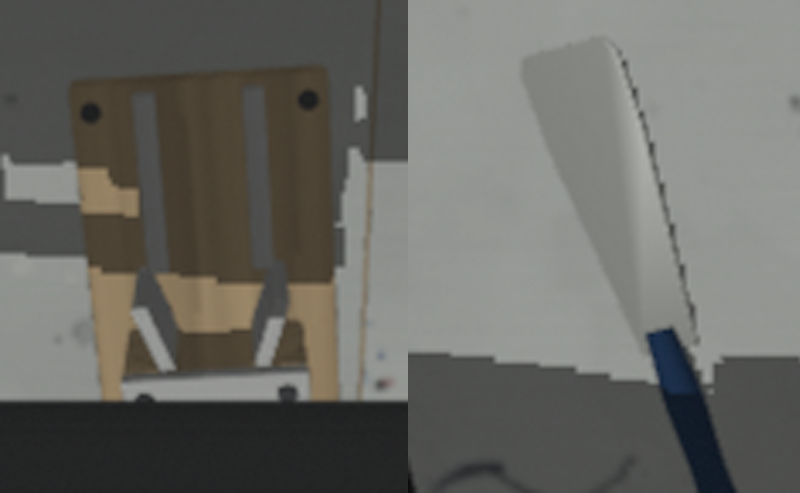

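Emit:
step_arm:
  moves:
    - [[60, -0.815, -0.298, 0.4, 0, 0, 0], [60, -0.815, -0.298, 0.4, 0, 0, 0], [60, -0.815, -0.298, 0.4, 0, 0, 0], [60, -0.815, -0.298, 0.4, 0, 0, 0], [60, -0.815, -0.298, 0.4, 0, 0, 0], [60, -0.815, -0.298, 0.4, 0, 0, 0], [60, 0, 0, 0, 0, 0, -1], [60, 0, 0, 0, 0, 0, -1]]

```text
time: 1.7
tool_pos: [0.5105, -0.0025, 0.2837]
tcp_rot: [-3.14, -0.0, 1.779]
ft_force: [-0.0, -0.4, 0.1]
grip_width: 0.06
grasp_force: 0.0
```

Emit:
step_arm:
  moves:
    - [[50, 0, 0, 0, 0, 0, -0.28], [50, 0, 0, 0.4, 0, 0, 0], [50, 0, 0, 0, 0, 0, 0], [50, 0, 0, 0, 0, 0, 0]]

```text
time: 2.1
tool_pos: [0.5114, 0.0002, 0.2646]
tcp_rot: [-3.141, -0.0, 1.808]
ft_force: [0.1, -0.1, 0.8]
grip_width: 0.0497
grasp_force: 0.0
```

Run:
```python
from h import *
w1=cv2.imread("pics/w1.png"); c1=cam("wrist",dict(tool_pos=[0.6009,0.2451,0.4043],tcp_rot=[-3.141,.001,1.573]))
h=cv2.cvtColor(w1,cv2.COLOR_BGR2HSV).astype(int)
g=(h[...,0]>60)&(h[...,0]<100)&(h[...,1]>60)&(h[...,2]<130)
for v in range(176,191): 
    u=np.nonzero(g[v,80:330])[0]+80; print(v,len(u),u.min() if len(u) else 0,u.max() if len(u) else 0)
c0=cam("wrist",dict(tool_pos=[.65,0,.405],tcp_rot=[-3.13998,-.00015,1.5708]))
f=lambda p:np.array(p)/3.4+[220,190]
for n,p,z in [("rearL",(72,83),.012),("rearR",(327,67),.012),("railLin",(155,90),.018),("railLin2",(166,266),.018),("railRin",(243,88),.018),("railRin2",(251,264),.018),("bridgeL",(122,381),.05),("bridgeR",(307,366),.05),("holeL",(90,113),.012),("holeR",(308,100),.012)]: print(n,ray(c0,f(p),z)[0].round(4)[:2])
w,c=grab("wrist","w2"); h=cv2.cvtColor(w,cv2.COLOR_BGR2HSV).astype(int); st=ctrl.read_state(); print(st["tool_pos"],st["tcp_rot"])
b=((h[...,0]>95)&(h[...,0]<125)&(h[...,1]>110)).astype(np.uint8); n,l,s,ce=cv2.connectedComponentsWithStats(b); i=1+np.argmax(s[1:,4])
P=ray(c,np.argwhere(l==i)[:,::-1],.0075)[:,:2]; print(s[i],"grip",cv2.minAreaRect((P*1000).astype(np.float32)))
```

```text
176 168 92 315
177 173 93 315
178 143 123 315
179 109 179 314
180 81 194 313
181 30 194 314
182 21 194 218
183 23 194 218
184 21 194 218
185 18 194 218
186 19 195 218
187 5 210 215
188 0 0 0
189 0 0 0
190 0 0 0
rearL [ 0.5981 -0.0352]
rearR [ 0.6914 -0.0292]
railLin [ 0.6288 -0.036 ]
railLin2 [ 0.6318 -0.1065]
railRin [ 0.6606 -0.0352]
railRin2 [ 0.6642 -0.1056]
bridgeL [ 0.6169 -0.1359]
bridgeR [ 0.6835 -0.1297]
holeL [ 0.6043 -0.0469]
holeR [ 0.6848 -0.0418]
[5.11701022e-01 3.36234675e-04 2.65199502e-01] [3.14138351e+00 1.21014761e-04 1.80859643e+00]
[ 276  195   16  112 1579] grip ((518.3995971679688, -24.84328842163086), (12.728865623474121, 99.53575897216797), 13.197245597839355)
```

View pics/w2.png

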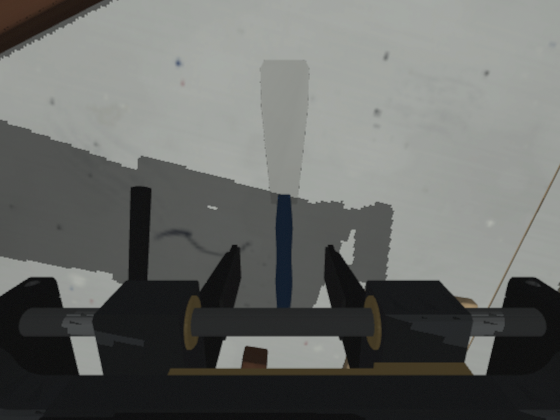

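The spatula lies straight between the fingers, with its grip at u≈285 and the blade from (285,60) to (285,195). I descend and grasp it.

Emit:
step_arm:
  moves:
    - [[50, 0, 0, 0.7, 0, 0, 0], [50, 0, 0, 0.5, 0, 0, 0], [50, 0, 0, 0.22, 0, 0, 0], [50, 0, 0, 0, 0, 0, 0], [0, 0, 0, 0, 0, 0, 0], [0, 0, 0, 0, 0, 0, 0], [0, 0, 0, 0, 0, 0, 0], [0, 0, 0, 0, 0, 0, 0]]
  squeeze: 58

```text
time: 2.95
tool_pos: [0.512, 0.0006, 0.1948]
tcp_rot: [3.14, 0.001, 1.81]
ft_force: [0.4, 0.0, -0.7]
grip_width: 0.0233
grasp_force: 0.0
```

Emit:
step_arm:
  moves:
    - [[0, 0, 0, 0, 0, 0, 0], [0, 0, 0, 0, 0, 0, 0], [0, 0, 0, 0, 0, 0, 0], [0, 0, 0, 0, 0, 0, 0]]

```text
time: 3.35
tool_pos: [0.5118, 0.0006, 0.1942]
tcp_rot: [3.141, 0.0, 1.81]
ft_force: [0.0, -0.1, 3.0]
grip_width: 0.0135
grasp_force: 58.0
```

Emit:
step_arm:
  moves:
    - [[0, 0, 0, -0.4, 0, 0, 0], [0, 0, 0, -0.9, 0, 0, 0], [0, 0, 0, 0, 0, 0, 0.8], [0, 0, 0, 0, 0, 0, 0.8], [0, 0, 0, 0, 0, 0, 0.8], [0, 0.7, 0.04, 0, 0, 0, 0], [0, 0.7, 0.04, 0, 0, 0, 0], [0, 0.6, 0.04, 0, 0, 0, 0]]

```text
time: 4.15
tool_pos: [0.5185, 0.1017, 0.2582]
tcp_rot: [-3.141, -0.0, 1.558]
ft_force: [0.6, 0.4, -0.6]
grip_width: 0.0132
grasp_force: 58.0
```

Emit:
step_arm:
  moves:
    - [[0, 0, 0, 0, 0, 0, 0], [0, 0, 0, 0, 0, 0, 0]]

```text
time: 4.35
tool_pos: [0.5185, 0.1009, 0.2581]
tcp_rot: [-3.14, 0.001, 1.56]
ft_force: [0.3, -0.2, -0.8]
grip_width: 0.0137
grasp_force: 58.0
```

Run:
```python
from h import *
w,c=grab("wrist","w3"); s,cs=grab("side","s3"); st=ctrl.read_state(); print(st["tool_pos"],st["tcp_rot"],st["grip_width"])
T=np.array(st["tool_pos"]); tip=T+[0.0017,.121,-.1902]; print("tip exp",tip,proj(c,tip),proj(cs,tip))
crop=s[180:330,150:350]; cv2.imwrite("pics/z3.png",np.hstack([cv2.resize(w,(560,420)),cv2.resize(crop,(240,420))[:, :]]))
a=cv2.resize(w[:300,100:460],None,fx=1.1,fy=1.4); b=cv2.resize(s[190:310,160:310],None,fx=2.66,fy=3.5); cv2.imwrite("pics/z3.png",np.hstack([a,b]))
```

```text
[0.51860889 0.09996147 0.25831825] [-3.14075513e+00  4.18932456e-04  1.55783457e+00] 0.013415126986425087
tip exp [0.52030889 0.22096147 0.06811825] [[282.90470137  34.48972614]] [[237.06131747 228.45993503]]
```

View pics/z3.png

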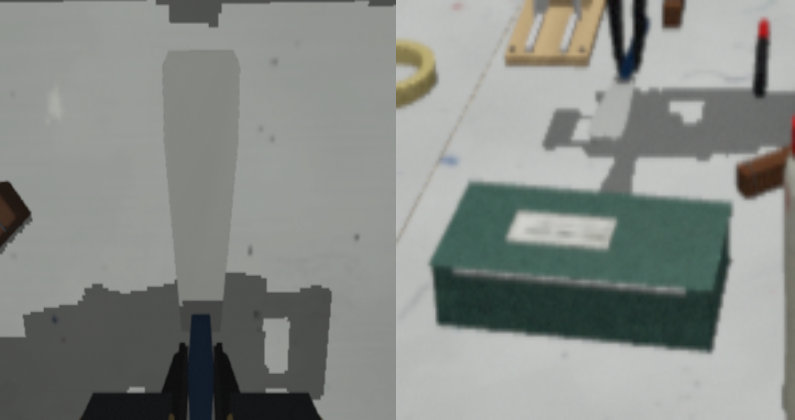

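The blade tip is at wrist pixel (282,36), within about 1 px of where I expected it. The lip shows at the top, at u≈253–298. I lower the blade and slide it under the lip.

Emit:
step_arm:
  moves:
    - [[0, 0, -0.05, 0.4, 0, 0, 0], [0, 0, 0, 0.33, 0, 0, 0], [0, 0, 0, 0, 0, 0, 0], [0, 0.3, 0, 0, 0, 0, 0], [0, 0.25, 0, 0, 0, 0, 0], [0, 0.18, 0, 0, 0, 0, 0], [0, 0, 0, 0, 0, 0, 0], [0, 0, 0, 0, 0, 0, 0]]

```text
time: 5.25
tool_pos: [0.5169, 0.1376, 0.2227]
tcp_rot: [3.141, 0.0, 1.559]
ft_force: [-0.1, -0.0, -0.6]
grip_width: 0.0138
grasp_force: 58.0
```

Run:
```python
from h import *
w,c=grab("wrist","w4"); s,cs=grab("scene","s4"); st=ctrl.read_state(); print(st["tool_pos"],st["tcp_rot"],st["ft_force"])
T=np.array(st["tool_pos"]); X=np.array([[.5175,T[1]+.121,T[2]-.1892],[.503,.2505,.039],[.533,.2505,.039]]); print(proj(c,X).round(),proj(cs,X).round())
p=proj(cs,X)[0].astype(int)
a=cv2.resize(w[:140,180:380],None,fx=3,fy=3); b=cv2.resize(s[p[1]-70:p[1]+70,p[0]-33:p[0]+33],None,fx=3,fy=3); cv2.imwrite("pics/z4.png",np.hstack([a,b]))
```

```text
[0.51677352 0.13713002 0.22243643] [3.14135011e+00 1.25283016e-04 1.55852149e+00] [-0.14986793  0.17283219 -0.04811382]
[[280.  34.]
 [249.  49.]
 [313.  48.]] [[228. 157.]
 [226. 159.]
 [234. 155.]]
```

View pics/z4.png

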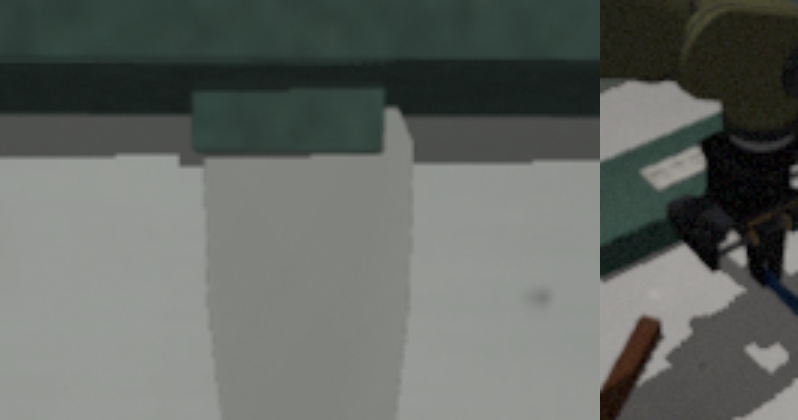

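The blade sits under the lip with the tip near its root: v≈108 against the lip's base at 88 in the crop. I lift it along the lid's arc.

Emit:
step_arm:
  moves:
    - [[0, 0, 0, -0.24, 0, 0, 0], [0, 0.02, 0, -0.26, 0, 0, 0], [0, 0.05, 0, -0.28, 0, 0, 0], [0, 0.08, 0, -0.28, 0, 0, 0], [0, 0.1, 0, -0.24, 0, 0, 0], [0, 0, 0, 0, 0, 0, 0], [0, 0, 0, 0, 0, 0, 0], [0, 0, 0, 0, 0, 0, 0]]

```text
time: 6.15
tool_pos: [0.5168, 0.1496, 0.2869]
tcp_rot: [-3.141, -0.0, 1.558]
ft_force: [-0.8, 0.1, -0.4]
grip_width: 0.0132
grasp_force: 58.0
```

Run:
```python
from h import *
s,cs=grab("side","s5"); w,c=grab("wrist","w5"); st=ctrl.read_state(); print(st["tool_pos"],st["tcp_rot"],st["ft_force"],st["grip_width"])
cv2.imwrite("pics/z5.png",np.hstack([cv2.resize(s[150:310,130:310],None,fx=2.2,fy=2.6),cv2.resize(w,(400,416))]))
```

```text
[0.51676446 0.14947374 0.2865769 ] [-3.14060140e+00  1.29578107e-04  1.55801217e+00] [ 0.58931457 -0.66473533 -1.19001108] 0.013640062882277778
```

View pics/z5.png

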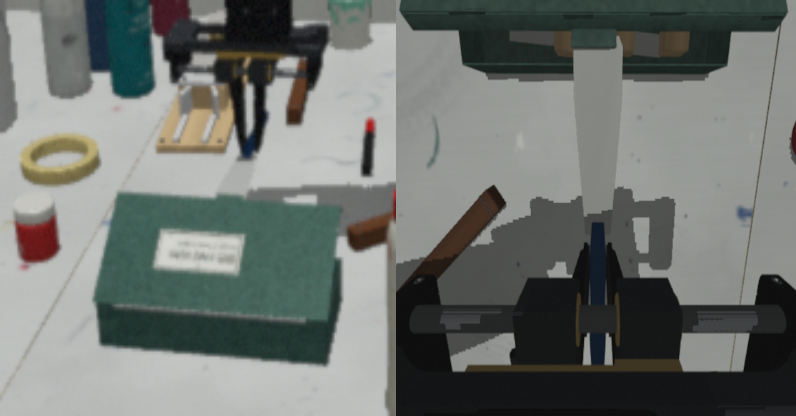

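The lid is up about 30°, with the wooden bars visible beneath it. I continue round the arc.

Emit:
step_arm:
  moves:
    - [[0, 0.18, 0, -0.27, 0, 0, 0], [0, 0.19, 0, -0.25, 0, 0, 0], [0, 0.23, 0, -0.22, 0, 0, 0], [0, 0.24, 0, -0.19, 0, 0, 0], [0, 0.28, 0, -0.15, 0, 0, 0], [0, 0.29, 0, -0.12, 0, 0, 0], [0, 0.31, 0, -0.08, 0, 0, 0], [0, 0.32, 0, -0.04, 0, 0, 0]]

```text
time: 7.05
tool_pos: [0.5182, 0.2531, 0.3537]
tcp_rot: [3.141, -0.0, 1.558]
ft_force: [0.1, -0.6, -1.3]
grip_width: 0.0136
grasp_force: 58.0
```

Emit:
step_arm:
  moves:
    - [[0, 0.31, 0, 0, 0, 0, 0], [0, 0.31, 0, 0.02, 0, 0, 0], [0, 0.25, 0, 0.04, 0, 0, 0], [0, 0.1, 0, 0, 0, 0, 0], [0, 0, 0, 0, 0, 0, 0], [0, 0, 0, 0, 0, 0, 0]]

```text
time: 7.65
tool_pos: [0.5197, 0.2962, 0.3486]
tcp_rot: [-3.14, 0.016, 1.557]
ft_force: [1.7, -24.1, 3.9]
grip_width: 0.0139
grasp_force: 85.3
```

Run:
```python
from h import *
s,cs=grab("side","s6"); w,c=grab("scene","w6"); st=ctrl.read_state(); print(st["tool_pos"],st["tcp_rot"],st["ft_force"],st["grip_width"])
cv2.imwrite("pics/z6.png",np.hstack([cv2.resize(s[120:310,130:310],None,fx=2.2,fy=2.2),cv2.resize(w[60:250,150:340],None,fx=2.1,fy=2.2)]))
```

```text
[0.51953351 0.29778795 0.34933314] [-3.14003663  0.00791579  1.55641599] [ 0.36562335 -1.61876935  1.79386436] 0.013451331323643692
```

View pics/z6.png

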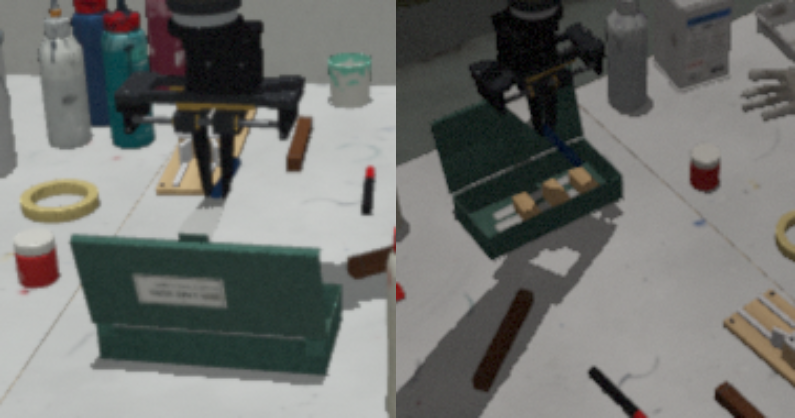

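The lid stands fully open, leaning back, and three bars are visible in the tin. I retreat, check that the lid stays open, and lay the spatula back.

Emit:
step_arm:
  moves:
    - [[0, -0.5, 0, 0, 0, 0, 0], [0, -0.9, -0.04, 0, 0, 0, 0], [0, -0.95, -0.05, 0.0, 0, 0, 0], [0, -0.95, -0.05, 0, 0, 0, 0], [0, -0.9, -0.05, 0.3, 0, 0, 0], [0, -0.9, -0.05, 0.3, 0, 0, 0], [0, -0.84, -0.05, 0.4, 0, 0, 0], [0, 0, 0, 0.8, 0, 0, 0]]

```text
time: 8.55
tool_pos: [0.5021, -0.0, 0.2626]
tcp_rot: [3.134, 0.001, 1.553]
ft_force: [0.7, 0.1, 0.1]
grip_width: 0.0133
grasp_force: 68.6
```

Emit:
step_arm:
  moves:
    - [[0, 0, 0, 0.5, 0, 0, 0], [0, 0, 0, 0.3, 0, 0, 0], [0, 0, 0, 0, 0, 0, 0]]

```text
time: 8.85
tool_pos: [0.4998, 0.0038, 0.2177]
tcp_rot: [-3.137, -0.001, 1.558]
ft_force: [0.0, -0.1, -0.0]
grip_width: 0.0134
grasp_force: 68.5
```

Run:
```python
from h import *
s,cs=grab("side","s7"); w,c=grab("wrist","w7"); st=ctrl.read_state(); print(st["tool_pos"],st["tcp_rot"],st["ft_force"],st["grip_width"])
T=np.array(st["tool_pos"]); tip=T+[0.0017,.121,-.1902]; print("tip exp",proj(c,tip),proj(cs,tip))
h=cv2.cvtColor(w,cv2.COLOR_BGR2HSV).astype(int); 
cv2.imwrite("pics/z7.png",np.hstack([cv2.resize(s[120:310,130:310],None,fx=2.2,fy=2.2),cv2.resize(w,(400,418))]))
```

```text
[0.50123329 0.00375515 0.22091445] [ 3.14071328e+00 -1.05210163e-04  1.55890437e+00] [ 0.39948393 -0.86070133 -0.41958517] 0.012814864602054483
tip exp [[283.93601906  32.25982676]] [[251.88075558 224.93861488]]
```

View pics/z7.png

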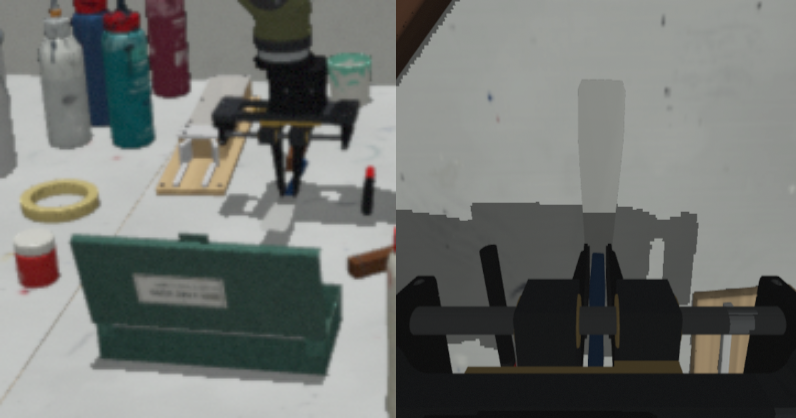

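The lid stays open. The spatula has slipped back or tilted in the grip: its tip is at v=79 instead of 32. I lower it gently and watch the force.

Emit:
step_arm:
  moves:
    - [[0, 0, 0, 0.2, 0, 0, 0], [0, 0, 0, 0.1, 0, 0, 0], [0, 0, 0, 0, 0, 0, 0]]
  squeeze: 15

```text
time: 9.25
tool_pos: [0.5004, 0.0035, 0.2048]
tcp_rot: [-3.141, -0.0, 1.559]
ft_force: [1.0, 0.0, -0.8]
grip_width: 0.0144
grasp_force: 15.0
```

Emit:
step_arm:
  moves:
    - [[0, 0, 0, 0.1, 0, 0, 0], [0, 0, 0, 0.08, 0, 0, 0], [0, 0, 0, 0, 0, 0, 0]]

```text
time: 9.55
tool_pos: [0.5006, 0.0032, 0.196]
tcp_rot: [-3.141, -0.0, 1.558]
ft_force: [0.4, 0.6, -0.1]
grip_width: 0.0145
grasp_force: 15.0
```

Run:
```python
from h import *
w,c=grab("wrist","w8"); st=ctrl.read_state(); print(st["tool_pos"],st["tcp_rot"],st["ft_force"],st["grip_width"])
h=cv2.cvtColor(w,cv2.COLOR_BGR2HSV).astype(int)
row=w[:200,287].astype(int).sum(1); print(np.argsort(-abs(np.diff(row)))[:6])
```

```text
[0.50057923 0.00322669 0.19609531] [-3.14124370e+00 -2.39252113e-05  1.55819018e+00] [-0.26685296  0.13731847 -0.61482249] 0.014249828292472509
[ 78  77  79  67  99 165]
```

Emit:
step_arm:
  moves:
    - [[40, 0, 0, 0, 0, 0, 0], [40, 0, 0, 0, 0, 0, 0], [50, 0, 0, 0, 0, 0, 0], [50, 0, 0, -0.7, 0, 0, 0], [50, 0, 0, -0.9, 0, 0, 0], [60, 0.5, 0, -0.8, 0, 0, 0], [60, 0.5, 0, -0.8, 0, 0, 0], [60, 0.5, 0, -0.8, 0, 0, 0]]

```text
time: 10.4
tool_pos: [0.5011, 0.0789, 0.3981]
tcp_rot: [3.141, -0.0, 1.557]
ft_force: [0.3, -0.1, -0.2]
grip_width: 0.0596
grasp_force: 0.0
```

Emit:
step_arm:
  moves:
    - [[60, 0.95, 0.08, 0, 0, 0, 0], [60, 0.95, 0.08, 0, 0, 0, 0], [60, 0.95, 0.08, 0, 0, 0, 0], [60, 0.95, 0.08, 0, 0, 0, 0], [60, 0.3, 0, 0, 0, 0, 0], [60, 0, 0, 0, 0, 0, 0], [60, 0, 0, 0, 0, 0, 0]]

```text
time: 11.1
tool_pos: [0.5201, 0.2825, 0.396]
tcp_rot: [-3.141, 0.001, 1.558]
ft_force: [-0.2, 0.4, -0.8]
grip_width: 0.06
grasp_force: 0.0
```

Run:
```python
from h import *
w,c=grab("wrist","w9"); st=ctrl.read_state(); print(st["tool_pos"],st["tcp_rot"],st["time"])
h=cv2.cvtColor(w,cv2.COLOR_BGR2HSV).astype(int)
m=((h[...,0]>8)&(h[...,0]<25)&(h[...,1]>70)&(h[...,2]>90)).astype(np.uint8); m[250:]=0
n,l,s,ce=cv2.connectedComponentsWithStats(m)
for i in range(1,n):
    if s[i,4]>150:
        for z in(.026,.036):
            P=ray(c,np.argwhere(l==i)[:,::-1],z)[:,:2]; r=cv2.minAreaRect((P*1000).astype(np.float32)); print(s[i],z,np.round(r[0],1),np.round(r[1],1),round(r[2],1))
cv2.imwrite("pics/z9.png",cv2.resize(w,(784,588)))
```

```text
[0.5201195  0.28199177 0.39608371] [-3.14127281e+00  7.92536732e-04  1.55738906e+00] 11.15
[ 292  139   24   58 1096] 0.026 [543.2 307.9] [63.5 24.1] 87.0
[ 292  139   24   58 1096] 0.036 [542.6 309.6] [61.7 23.4] 87.0
[ 245  140   23   57 1147] 0.026 [490.8 308.2] [63.3 24.1] 87.2
[ 245  140   23   57 1147] 0.036 [491.6 309.9] [61.5 23.4] 87.2
[ 337  140   24   57 1186] 0.026 [594.3 306.8] [24.8 63.3] 0.7
[ 337  140   24   57 1186] 0.036 [592.2 308.5] [24.1 61.5] 0.7
```

View pics/z9.png

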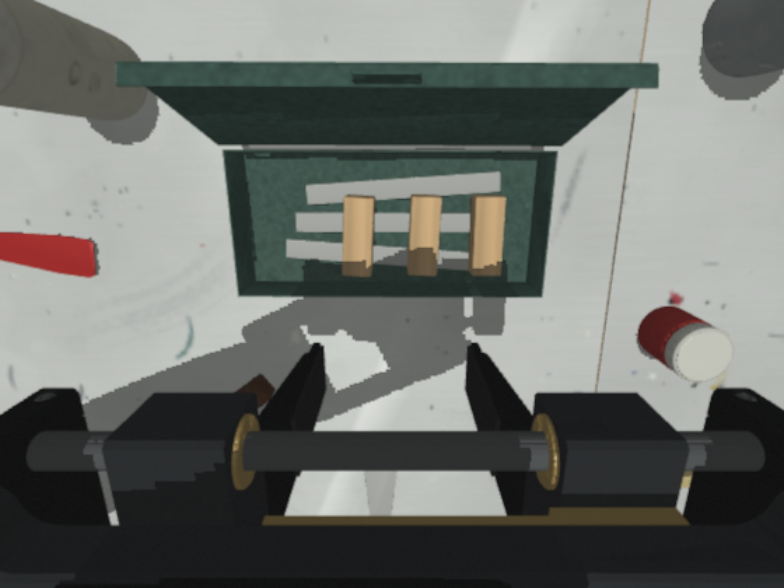

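The wrist view shows three bars on the tin floor at about u = 358, 425 and 488 (rows 195–275). Their measured size is 63×24 mm at a top height of 26 mm, which fits. I pick the rightmost one.

Emit:
step_arm:
  moves:
    - [[36, 0.1, 0.73, 0, 0, 0, 0], [36, 0.1, 0.73, 0.3, 0, 0, 0], [36, 0, 0, 0.9, 0, 0, 0], [36, 0, 0, 0.9, 0, 0, 0], [36, 0, 0, 0.6, 0, 0, 0], [36, 0, 0, 0.4, 0, 0, 0], [36, 0, 0, 0, 0, 0, 0]]
  squeeze: 30

```text
time: 11.85
tool_pos: [0.592, 0.2896, 0.237]
tcp_rot: [-3.134, 0.003, 1.556]
ft_force: [-0.3, -0.7, -1.0]
grip_width: 0.0366
grasp_force: 0.0
```

Run:
```python
from h import *
w,c=grab("wrist","w10"); st=ctrl.read_state(); print(st["tool_pos"],st["tcp_rot"],st["ft_force"],st["grip_width"])
cv2.imwrite("pics/z10.png",w)
h=cv2.cvtColor(w,cv2.COLOR_BGR2HSV).astype(int)
m=((h[...,0]>8)&(h[...,0]<25)&(h[...,1]>70)&(h[...,2]>60)).astype(np.uint8); n,l,s,ce=cv2.connectedComponentsWithStats(m)
for i in range(1,n):
    if s[i,4]>150:
        P=ray(c,np.argwhere(l==i)[:,::-1],.026)[:,:2]; r=cv2.minAreaRect((P*1000).astype(np.float32)); print(s[i],np.round(r[0],1),np.round(r[1],1),round(r[2],1))
```

```text
[0.59293272 0.29024266 0.2397075 ] [-3.13828294e+00  1.58272069e-03  1.55615078e+00] [-0.44983692 -0.77088886  0.32156632] 0.03636835103168608
[ 189  167   44  100 3997] [545.4 309. ] [66.7 26.9] 86.3
[ 104  168   57  100 4713] [495. 309.] [67.2 32.3] 86.0
[ 270  168   38   99 3617] [595.1 308. ] [66.2 23.6] 89.3
[210 295  14  55 417] [542.  230.4] [46.2  8.5] 81.6
[342 295  13  55 408] [637.2 229.5] [ 8.  45.8] 5.2
[ 140  362  305   13 2556] [596.  189.8] [ 11.2 230.6] 89.5
```

Emit:
step_arm:
  moves:
    - [[36, 0, 0.03, 0.4, 0, 0, 0], [36, 0, 0, 0.37, 0, 0, 0], [36, 0, 0, 0, 0, 0, 0], [0, 0, 0, 0, 0, 0, 0], [0, 0, 0, 0, 0, 0, 0], [0, 0, 0, 0, 0, 0, 0], [0, 0, 0, 0, 0, 0, 0], [0, 0, 0, 0, 0, 0, 0]]

```text
time: 12.7
tool_pos: [0.5952, 0.2923, 0.2041]
tcp_rot: [3.14, -0.001, 1.558]
ft_force: [-0.8, -1.0, 4.9]
grip_width: 0.0238
grasp_force: 30.0
```

Emit:
step_arm:
  moves:
    - [[0, 0, 0, 0, 0, 0, 0], [0, 0, 0, -0.4, 0, 0, 0], [0, 0, 0, -0.8, 0, 0, 0], [0, 0, 0, -0.9, 0, 0, 0]]

```text
time: 13.1
tool_pos: [0.5938, 0.2918, 0.306]
tcp_rot: [-3.136, 0.002, 1.558]
ft_force: [1.3, 0.3, 0.6]
grip_width: 0.0236
grasp_force: 30.0
```

Emit:
step_arm:
  moves:
    - [[0, -0.5, 0.1, 0, 0, 0, 0], [0, -0.97, 0.2, 0, 0, 0, 0], [0, -0.97, 0.2, 0, 0, 0, 0], [0, -0.97, 0.2, 0, 0, 0, 0], [0, -0.97, 0.2, 0, 0, 0, 0], [0, -0.87, 0.18, 0, 0, 0, -0.33], [0, 0, 0, 0, 0, 0, -0.33], [0, 0, 0, 0, 0, 0, 0]]

```text
time: 13.9
tool_pos: [0.6454, 0.0275, 0.307]
tcp_rot: [-3.141, -0.0, 1.625]
ft_force: [-0.0, -0.1, -0.9]
grip_width: 0.0238
grasp_force: 30.0
```

Run:
```python
from h import *
w,c=grab("wrist","w11"); st=ctrl.read_state(); print(st["tool_pos"],st["tcp_rot"],st["grip_width"])
np.save("w11.npy",np.r_[st["tool_pos"],st["tcp_rot"]])
M=np.array([.6503,-.132]);a=np.array([.056,-.998]);n=np.array([.998,.056])
for x,y,z in[(-100,48,12),(-100,-48,12),(-97,16,18),(-97,-16,18),(-26,16,18)]: print(proj(c,np.r_[M+a*x/1000+n*y/1000,z/1000]).round())
cv2.imwrite("pics/z11.png",cv2.resize(w[:300],(784,420)))
```

```text
[0.64523749 0.02848676 0.30705011] [-3.14047967e+00 -4.55614540e-04  1.62567217e+00] 0.023501491669019645
[[328. 269.]]
[[229. 269.]]
[[295. 275.]]
[[262. 275.]]
[[295. 337.]]
```

View pics/z11.png

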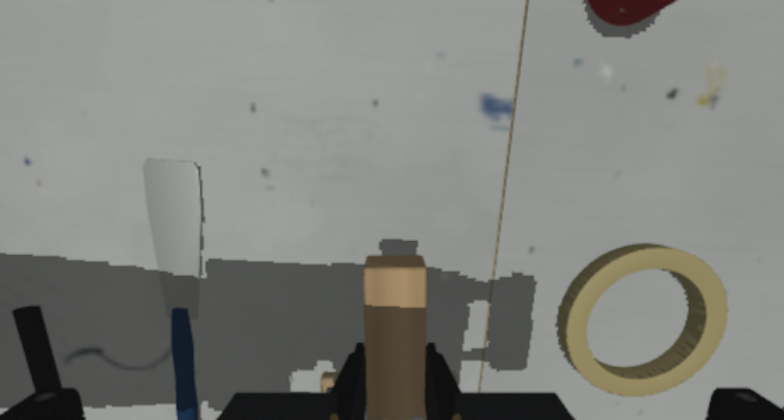

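The bar is gripped straight, at u≈395 in the picture. I place it in the infeed.

Emit:
step_arm:
  moves:
    - [[0, -0.8, -0.04, 0, 0, 0, 0], [0, -0.8, -0.04, 0, 0, 0, 0], [0, -0.73, 0, 0, 0, 0, 0], [0, 0, 0, 0.7, 0, 0, 0], [0, 0, 0, 0.7, 0, 0, 0], [0, 0, 0, 0.2, 0, 0, 0], [0, 0, 0, 0, 0, 0, 0], [0, 0, 0, 0, 0, 0, 0]]

```text
time: 14.75
tool_pos: [0.6486, -0.0868, 0.229]
tcp_rot: [3.14, 0.0, 1.628]
ft_force: [-0.6, -0.1, -0.1]
grip_width: 0.0237
grasp_force: 30.0
```

Emit:
step_arm:
  moves:
    - [[0, 0, 0, 0.15, 0, 0, 0], [0, 0, 0, 0.08, 0, 0, 0], [0, 0, 0, 0, 0, 0, 0]]

```text
time: 15.05
tool_pos: [0.648, -0.0874, 0.2162]
tcp_rot: [-3.141, -0.0, 1.627]
ft_force: [-0.4, 0.1, -0.7]
grip_width: 0.0237
grasp_force: 30.0
```

Emit:
step_arm:
  moves:
    - [[0, 0, 0, 0.03, 0, 0, 0], [36, 0, 0, 0, 0, 0, 0], [36, 0, 0, 0, 0, 0, 0], [36, 0, 0, 0, 0, 0, 0], [36, 0, 0, -0.4, 0, 0, 0], [36, 0, 0, -0.9, 0, 0, 0], [36, 0, 0, -0.9, 0, 0, 0], [36, 0, 0, -0.9, 0, 0, 0]]

```text
time: 15.85
tool_pos: [0.6478, -0.0876, 0.3714]
tcp_rot: [-3.141, -0.0, 1.627]
ft_force: [1.2, -0.2, 0.1]
grip_width: 0.0359
grasp_force: 0.0
```

Emit:
step_arm:
  moves:
    - [[60, -0.8, -0.5, 0, 0, 0, 0], [60, -0.8, -0.5, 0, 0, 0, 0], [60, -0.8, -0.5, 0, 0, 0, 0], [60, -0.8, -0.5, 0, 0, 0, 0], [60, -0.4, -0.5, 0, 0, 0, 0], [60, 0, 0, 0, 0, 0, 0], [60, 0, 0, 0, 0, 0, 0]]

```text
time: 16.55
tool_pos: [0.5331, -0.2748, 0.37]
tcp_rot: [3.141, -0.0, 1.626]
ft_force: [-0.7, 0.2, 0.1]
grip_width: 0.0599
grasp_force: 0.0
```

```bash
cat >> h.py <<'E'
def comps(w,c,kind,z,amin=150,vmax=420):
    h=cv2.cvtColor(w,cv2.COLOR_BGR2HSV).astype(int); H,S,V=h[...,0],h[...,1],h[...,2]
    m={"wood":(H>8)&(H<25)&(S>70)&(V>60),"dark":((H<12)|(H>174))&(S>70)&(V<125),"blue":(H>95)&(H<125)&(S>110)}[kind].astype(np.uint8)
    m[vmax:]=0; n,l,s,ce=cv2.connectedComponentsWithStats(m)
    for i in range(1,n):
        if s[i,4]>amin:
            P=ray(c,np.argwhere(l==i)[:,::-1],z)[:,:2]; r=cv2.minAreaRect((P*1000).astype(np.float32)); print(kind,s[i],np.round(r[0],1),np.round(r[1],1),round(r[2],1))
E
python3 - <<'E'
from h import *
w,c=grab("wrist","w12"); st=ctrl.read_state(); print(st["tool_pos"],st["tcp_rot"])
comps(w,c,"dark",.022); comps(w,c,"wood",.036)
s,cs=grab("scene","s12"); comps(s,cs,"wood",.036); comps(s,cs,"dark",.022)
E
```

```text
[ 0.53358339 -0.27417099  0.36996878] [ 3.14097116e+00 -1.51996586e-04  1.62710739e+00]
dark [155   0  14  43 256] [ 413.5 -115.6] [34.9 12.1] 86.9
dark [262  42  23  10 192] [ 517.  -130.9] [20.6  7.6] 3.1
dark [ 263   54   22  151 2657] [ 521.4 -210.8] [ 20.8 147.4] 3.1
dark [  7 149  77 102 675] [ 279.1 -294.8] [  7.5 124.7] 28.5
wood [ 348    0   42  277 6158] [ 613.3 -225.7] [ 24.6 267.2] 3.6
wood [ 399    0   41   52 1656] [ 643.6 -110.4] [33.8 39.9] 3.1
wood [441   0  24  52 640] [ 673.7 -108.8] [18.3 40. ] 3.5
wood [262  42  23  10 213] [ 517.5 -133.5] [19.8  7.3] 3.1
wood [ 263   54   22  116 2293] [ 520.7 -191.8] [ 19.9 104.6] 3.2
wood [166 296  19  53 472] [ 414.4 -431.4] [74.3 18.6] 81.9
wood [381 296  19  53 480] [ 668.6 -417.7] [18.9 73.9] 12.7
wood [ 188  363  303   12 2075] [ 615.6 -487.3] [375.7  16.8] 3.1
wood [439  43  25  16 209] [1615.6  263.3] [122.5  94.8] 31.2
wood [  0 152  54  18 182] [ -6.3 597. ] [ 58.5 158. ] 75.3
wood [187 192  27  42 278] [323.4 106.9] [164.3  19.2] 36.2
wood [ 306  203  119   85 1338] [ 602.2 -239.7] [ 94.6 370. ] 14.5
wood [302 234  34  27 221] [ 509.9 -191.2] [ 19.4 112.6] 3.2
dark [462  92  17  42 161] [1359.1  -37.4] [272.6  17.6] 27.6
dark [469  92  18  41 241] [1385.6  -55.7] [269.9  29.5] 27.9
dark [440 164  21  21 257] [1043.8 -205.5] [99.  61.1] 38.7
dark [187 192  28  45 325] [326. 112.] [178.9  26.6] 36.1
dark [457 209  30  36 448] [ 922.2 -385.1] [154.3  69. ] 27.3
dark [302 234  48  45 418] [ 514.6 -213.8] [ 29.7 174.1] 3.0
```

The stick lies at (0.5215,-0.212), parallel to the magazine, and its visible width of about 21 mm fits. I grasp it behind the centre.

Emit:
step_arm:
  moves:
    - [[45, 0.88, -0.09, 0, 0, 0, 0], [45, 0.88, -0.08, 0.3, 0, 0, 0], [45, 0, 0, 0.9, 0, 0, 0], [45, 0, 0, 0.8, 0, 0, 0], [45, 0, 0, 0.6, 0, 0, 0], [45, 0, 0, 0.5, 0, 0, 0], [45, 0, 0, 0.3, 0, 0, 0], [45, 0, 0, 0, 0, 0, 0]]
  squeeze: 50

```text
time: 17.45
tool_pos: [0.5195, -0.1858, 0.1974]
tcp_rot: [-3.137, -0.002, 1.629]
ft_force: [-0.0, 0.1, 0.7]
grip_width: 0.045
grasp_force: 0.0
```

Emit:
step_arm:
  moves:
    - [[45, 0, 0, 0, 0, 0, 0]]

```text
time: 17.55
tool_pos: [0.5207, -0.1868, 0.2005]
tcp_rot: [3.141, 0.0, 1.628]
ft_force: [0.9, -0.1, 0.8]
grip_width: 0.0451
grasp_force: 0.0
```

Emit:
step_arm:
  moves:
    - [[0, 0, 0, 0, 0, 0, 0], [0, 0, 0, 0, 0, 0, 0], [0, 0, 0, 0, 0, 0, 0], [0, 0, 0, 0, 0, 0, 0], [0, 0, 0, 0, 0, 0, 0], [0, 0, 0, -0.5, 0, 0, 0], [0, 0, 0, -0.9, 0, 0, 0], [0, 0, 0, -0.8, 0, 0, 0]]

```text
time: 18.35
tool_pos: [0.5194, -0.1868, 0.3101]
tcp_rot: [-3.14, -0.001, 1.627]
ft_force: [0.8, -0.1, -0.4]
grip_width: 0.022
grasp_force: 50.0
```

Emit:
step_arm:
  moves:
    - [[0, 0.776, 0.379, 0, 0, 0, 0], [0, 0.776, 0.379, 0, 0, 0, 0], [0, 0.776, 0.379, 0, 0, 0, 0], [0, 0.776, 0.379, 0, 0, 0, 0], [0, 0.776, 0.379, 0, 0, 0, 0], [0, 0.776, 0.379, 0, 0, 0, 0], [0, 0.776, 0.379, 0, 0, 0, 0], [0, 0, 0, 0, 0, 0, 0]]

```text
time: 19.15
tool_pos: [0.6378, 0.0957, 0.3093]
tcp_rot: [3.141, -0.001, 1.632]
ft_force: [-0.4, -0.5, -1.6]
grip_width: 0.0218
grasp_force: 50.0
```

Run:
```python
from h import *
w,c=grab("wrist","w13"); st=ctrl.read_state(); print(st["tool_pos"],st["tcp_rot"],st["grip_width"],st["grasp_force"]); z=st["tool_pos"][2]
comps(w,c,"dark",z-.188+.011)
s,cs=grab("side","s13"); comps(s,cs,"dark",z-.188,40); comps(s,cs,"wood",.036)
s,cs=grab("scene","s13b"); comps(s,cs,"dark",z-.188); comps(s,cs,"wood",.036)
```

```text
[0.63722439 0.09385328 0.30897843] [-3.14055406e+00 -4.74214207e-05  1.63099024e+00] 0.021242249904566513 49.99505281448364
dark [ 411   41   48   70 1352] [702.3 199.2] [21.1 29.8] 11.0
dark [  0 102  19  27 189] [502.2 170.1] [12.6  8.4] 78.6
dark [262 157  42  23 801] [634.6 153.5] [20.7 11.1] 3.4
dark [ 262  182   41  126 3383] [637.  109.7] [21.4 73.5] 3.4
dark [265 337  34  31 548] [640.9  41.3] [20.2 22.1] 3.5
dark [163 110  16  16 128] [ 969.6 -607.9] [ 58.5 239.5] 18.2
dark [177 125  14  10 101] [ 862.4 -441.8] [ 45.5 126.7] 22.0
dark [196 178  12  23  95] [638.6 101.5] [ 25.6 152.3] 8.9
dark [330 224  15  13  71] [270.6 307.4] [61.4 27.3] 82.7
dark [289 227  37  17 165] [337.8 346.4] [74.3 61.3] 47.6
dark [137 233  20  18 240] [675.6 405.5] [38.5 74.3] 27.1
dark [387 279  42   7  60] [136.3 502.5] [ 5.3 73.5] 80.6
wood [196 160  52  49 741] [ 649.3 -161.9] [114.6 404.5] 3.5
wood [140 202  35  19 354] [785.4  75.2] [ 93.1 124.2] 21.9
wood [  0 331  21  56 487] [835.3 685.2] [ 33.3 160.9] 34.3
wood [183 347  51  25 973] [485.4 654.9] [93.6 52.9] 0.0
dark [463  92  16  43 167] [1222.4 -105.6] [250.8  16.3] 27.6
dark [468  92  19  41 249] [1248.9 -121.6] [243.4  27.8] 27.8
dark [123 102  19  28 192] [328.8 519.6] [146.1  54.2] 69.9
dark [288 145  30  27 188] [639.1  43.4] [ 34.  127.8] 1.3
dark [440 164  21  22 294] [ 940.1 -258.5] [90.8 54.9] 28.4
dark [187 192  28  46 314] [286.8  31. ] [162.3  23.8] 36.7
dark [449 209  38  52 712] [ 805.2 -429.9] [189.9  62.8] 19.1
wood [439  43  25  16 211] [1615.6  263.3] [122.5  94.8] 31.2
wood [331 155  32  25 410] [ 7.891e+02 -6.000e-01] [112.8  97.4] 48.5
wood [187 192  27  40 238] [324.4 108.4] [161.  18.] 35.9
wood [316 192  25  19 282] [646.5 -81.7] [53.2 78.3] 4.6
wood [ 306  203  119   85 1531] [ 602.2 -239.7] [ 94.6 370. ] 14.5
```

The stick is held straight at 3.4°, on the channel axis. I lower it to channel height and push the first bar.

Emit:
step_arm:
  moves:
    - [[0, 0, 0, 0.8, 0, 0, 0], [0, 0, 0, 0.7, 0, 0, 0], [0, 0, 0, 0.3, 0, 0, 0], [0, 0, 0, 0.08, 0, 0, 0], [0, 0, 0, 0, 0, 0, 0], [0, -0.3, 0, 0, 0, 0, 0], [0, -0.3, 0, 0, 0, 0, 0], [0, -0.3, 0, 0, 0, 0, 0]]

```text
time: 20.1
tool_pos: [0.6402, 0.0452, 0.2175]
tcp_rot: [3.139, 0.0, 1.627]
ft_force: [-0.0, 0.6, -2.1]
grip_width: 0.0217
grasp_force: 50.0
```

Emit:
step_arm:
  moves:
    - [[0, -0.3, 0, 0, 0, 0, 0], [0, -0.3, 0, 0, 0, 0, 0], [0, -0.3, 0, 0, 0, 0, 0], [0, 0, 0, 0, 0, 0, 0]]

```text
time: 20.5
tool_pos: [0.6422, -0.0004, 0.2158]
tcp_rot: [3.142, 0.001, 1.625]
ft_force: [0.2, 0.1, -0.5]
grip_width: 0.0221
grasp_force: 50.0
```

Emit:
step_arm:
  moves:
    - [[0, -0.3, 0, 0, 0, 0, 0], [0, -0.3, 0, 0, 0, 0, 0], [0, -0.3, 0, 0, 0, 0, 0], [0, -0.3, 0, 0, 0, 0, 0], [0, -0.25, 0, 0, 0, 0, 0], [0, -0.15, 0, 0, 0, 0, 0], [0, 0, 0, 0, 0, 0, 0], [0, 0, 0, 0, 0, 0, 0]]

```text
time: 21.3
tool_pos: [0.6466, -0.0781, 0.2157]
tcp_rot: [-3.142, -0.0, 1.627]
ft_force: [0.7, 0.6, -1.5]
grip_width: 0.0216
grasp_force: 50.0
```

Run:
```python
from h import *
w,c=grab("wrist","w14"); st=ctrl.read_state(); print(st["tool_pos"],st["tcp_rot"],st["ft_force"],st["grip_width"])
comps(w,c,"dark",.0345); s,cs=grab("scene","s14"); comps(s,cs,"wood",.036)
```

```text
[ 0.64660717 -0.07783496  0.21571315] [-3.14147350e+00 -1.89850536e-04  1.62753016e+00] [ 0.26941004  1.74810826 -2.16087276] 0.021738820581466818
dark [262 157  41  23 773] [643.5 -21.2] [20.8 11.4] 3.2
dark [ 262  182   41  126 3177] [646.2 -66.1] [22.  75.5] 2.6
dark [265 337  35  23 404] [ 649.6 -133.1] [21.1 16.5] 3.2
wood [ 13   0  36 117 409] [ 238.6 1267.5] [962.5  50.7] 78.4
wood [439  43  25  16 212] [1615.6  263.3] [122.5  94.8] 31.2
wood [  0 159  47  11 158] [-21.9 596.9] [ 40.1 137.9] 63.9
wood [187 192  28  42 265] [323.6 107.4] [163.4  18.8] 36.1
wood [ 306  203  119   85 1515] [ 633.9 -231.6] [ 97.  362.8] 3.6
```

The stick's front end is about 53 mm past the mouth, so the bar's centre is about 84 mm in. I draw the stick back and lay it down in line behind the magazine.

Emit:
step_arm:
  moves:
    - [[0, 0.4, 0, 0, 0, 0, 0], [0, 0.7, 0, 0, 0, 0, 0], [0, 0.7, 0, 0, 0, 0, 0], [0, 0.7, 0, 0, 0, 0, 0], [0, 0.7, 0, 0, 0, 0, 0], [0, 0.66, 0, 0, 0, 0, 0], [0, 0, 0, 0, 0, 0, 0], [0, 0, 0, 0.15, 0, 0, 0]]

```text
time: 22.2
tool_pos: [0.6358, 0.1166, 0.2093]
tcp_rot: [3.139, -0.0, 1.63]
ft_force: [-0.1, 0.5, -1.4]
grip_width: 0.0215
grasp_force: 50.0
```

Emit:
step_arm:
  moves:
    - [[0, 0, 0, 0.1, 0, 0, 0], [0, 0, 0, 0.03, 0, 0, 0], [0, 0, 0, 0, 0, 0, 0]]

```text
time: 22.5
tool_pos: [0.6356, 0.1138, 0.2012]
tcp_rot: [-3.141, 0.0, 1.626]
ft_force: [-0.3, 0.1, -1.0]
grip_width: 0.0218
grasp_force: 50.0
```

Emit:
step_arm:
  moves:
    - [[45, 0, 0, 0, 0, 0, 0], [45, 0, 0, 0, 0, 0, 0], [45, 0, 0, 0, 0, 0, 0], [45, 0, 0, -0.4, 0, 0, 0], [45, 0, 0, -0.8, 0, 0, 0], [45, 0, 0, -0.8, 0, 0, 0], [45, 0.6, -0.6, -0.2, 0, 0, 0.33], [45, 0.6, -0.6, 0, 0, 0, 0.33]]

```text
time: 23.3
tool_pos: [0.5742, 0.1723, 0.316]
tcp_rot: [3.135, -0.002, 1.554]
ft_force: [0.5, 0.4, -0.2]
grip_width: 0.0447
grasp_force: 0.0
```

Emit:
step_arm:
  moves:
    - [[36, 0.7, -0.3, 0, 0, 0, 0], [36, 0.7, -0.2, 0, 0, 0, 0], [36, 0.5, 0, 0, 0, 0, 0], [36, 0, 0, 0, 0, 0, 0]]

```text
time: 23.7
tool_pos: [0.5491, 0.2699, 0.3123]
tcp_rot: [3.141, -0.001, 1.562]
ft_force: [-0.3, -1.2, 0.7]
grip_width: 0.0361
grasp_force: 0.0
```

Run:
```python
from h import *
w,c=grab("wrist","w15"); st=ctrl.read_state(); print(st["tool_pos"],st["tcp_rot"],st["ft_force"],st["grip_width"])
comps(w,c,"wood",.026,150,280); s,cs=grab("scene","s15"); comps(s,cs,"dark",.022);comps(s,cs,"blue",.0075,60)
```

```text
[0.54933929 0.26860353 0.31207196] [3.14099207e+00 1.31390171e-04 1.56068879e+00] [-0.58361843 -0.99696236  0.303325  ] 0.03625053850965738
wood [ 198  133   33   76 2288] [491.9 307.7] [64.2 26.9] 86.0
wood [ 261  133   30   75 2053] [543.6 307.5] [64.  23.7] 86.9
dark [462  92  17  42 163] [1359.1  -37.4] [272.6  17.6] 27.6
dark [468  92  19  41 249] [1385.3  -55.3] [269.9  29.8] 27.6
dark [123 102  19  28 201] [372.2 651.1] [161.   59.9] 71.5
dark [272 159  38  35 279] [629.9  85.2] [ 31.6 178.5] 2.5
dark [440 164  22  21 302] [1045.4 -207.2] [101.7  60.7] 27.0
dark [187 192  27  46 258] [326.3 112.4] [179.8  27.1] 35.6
dark [455 209  32  33 504] [ 922.8 -384.6] [152.8  65.5] 13.7
blue [422 177  38  54 948] [ 925.9 -262.8] [226.8  70.9] 24.8
blue [271 211  22  24 105] [498.4 -41.5] [103.8  11.5] 89.9
blue [541 222  19  23 229] [1104.7 -538.3] [33.3 99.6] 90.0
blue [521 259  22  22 113] [ 943.5 -575.1] [100.9  15.4] 3.6
blue [380 340  33  37 438] [ 469.2 -535.6] [112.1  33.9] 2.3
blue [371 386  19  21 140] [ 369.3 -574.4] [59.3 15.9] 4.1
```

Emit:
step_arm:
  moves:
    - [[36, 0.46, -0.13, 0, 0, 0, 0], [36, 0, 0, 0.7, 0, 0, 0.1], [36, 0, 0, 0.7, 0, 0, 0], [36, 0, 0, 0.5, 0, 0, 0], [36, 0, 0, 0.29, 0, 0, 0], [36, 0, 0, 0, 0, 0, 0], [0, 0, 0, 0, 0, 0, 0], [0, 0, 0, 0, 0, 0, 0]]
  squeeze: 30

```text
time: 24.6
tool_pos: [0.5444, 0.2906, 0.2043]
tcp_rot: [3.139, -0.001, 1.547]
ft_force: [1.0, 0.1, 0.6]
grip_width: 0.0254
grasp_force: 0.1
```

Emit:
step_arm:
  moves:
    - [[0, 0, 0, 0, 0, 0, 0], [0, 0, 0, 0, 0, 0, 0], [0, 0, 0, 0, 0, 0, 0], [0, 0, 0, 0, 0, 0, 0]]

```text
time: 25.0
tool_pos: [0.5443, 0.2909, 0.2043]
tcp_rot: [3.138, -0.001, 1.548]
ft_force: [0.2, -2.1, 6.8]
grip_width: 0.0237
grasp_force: 30.0
```

Emit:
step_arm:
  moves:
    - [[0, 0, 0, -0.4, 0, 0, 0], [0, 0, 0, -0.9, 0, 0, 0], [0, 0, 0, -0.9, 0, 0, 0], [0, 0, 0, 0, 0, 0, 0], [0, 0, 0, 0, 0, 0, 0]]

```text
time: 25.5
tool_pos: [0.5436, 0.2908, 0.3141]
tcp_rot: [3.139, -0.002, 1.548]
ft_force: [0.2, 1.2, -0.5]
grip_width: 0.0236
grasp_force: 30.0
```

Emit:
step_arm:
  moves:
    - [[0, -0.94, 0.282, 0, 0, 0, 0], [0, -0.94, 0.282, 0, 0, 0, 0], [0, -0.94, 0.282, 0, 0, 0, 0], [0, -0.94, 0.282, 0, 0, 0, 0], [0, -0.94, 0.282, 0, 0, 0, 0], [0, -0.94, 0.282, 0, 0, 0, 0], [0, -0.94, 0.282, 0, 0, 0, 0], [0, -0.94, 0.282, 0, 0, 0, 0]]

```text
time: 26.3
tool_pos: [0.6469, -0.0897, 0.3093]
tcp_rot: [-3.137, -0.001, 1.548]
ft_force: [0.7, 1.4, -0.7]
grip_width: 0.0239
grasp_force: 30.0
```

Emit:
step_arm:
  moves:
    - [[0, 0, 0, 0, 0, 0, -0.4], [0, 0, 0, 0, 0, 0, -0.35], [0, 0, 0, 0, 0, 0, 0], [0, 0, 0, 0, 0, 0, 0]]

```text
time: 26.7
tool_pos: [0.647, -0.0876, 0.3102]
tcp_rot: [-3.138, -0.001, 1.626]
ft_force: [0.1, -0.5, 0.7]
grip_width: 0.024
grasp_force: 30.0
```

Emit:
step_arm:
  moves:
    - [[0, 0, 0.01, 0.7, 0, 0, 0], [0, 0, 0, 0.7, 0, 0, 0], [0, 0, 0, 0.3, 0, 0, 0], [0, 0, 0, 0.15, 0, 0, 0], [0, 0, 0, 0.04, 0, 0, 0], [0, 0, 0, 0, 0, 0, 0], [0, 0, 0, 0, 0, 0, 0]]

```text
time: 27.4
tool_pos: [0.6488, -0.088, 0.2197]
tcp_rot: [3.139, 0.001, 1.626]
ft_force: [-0.0, -0.7, -1.1]
grip_width: 0.0238
grasp_force: 30.0
```

Emit:
step_arm:
  moves:
    - [[36, 0, 0, 0, 0, 0, 0], [36, 0, 0, 0, 0, 0, 0], [36, 0, 0, 0, 0, 0, 0], [36, 0, 0, -0.4, 0, 0, 0], [36, 0, 0, -0.8, 0, 0, 0], [36, 0, 0, -0.8, 0, 0, 0], [45, 0, 0, 0, 0, 0, 0], [45, 0, 0, 0, 0, 0, 0]]

```text
time: 28.2
tool_pos: [0.6484, -0.088, 0.3197]
tcp_rot: [3.138, 0.001, 1.626]
ft_force: [-0.9, 0.3, 0.2]
grip_width: 0.0436
grasp_force: 0.0
```

Emit:
step_arm:
  moves:
    - [[45, 0.7, 0, 0, 0, 0, 0], [45, 0.9, 0, 0, 0, 0, 0], [45, 0.9, 0, 0, 0, 0, 0], [45, 0.9, 0, 0, 0, 0, 0], [45, 0, 0, 0, 0, 0, 0], [45, 0, 0, 0, 0, 0, 0]]

```text
time: 28.8
tool_pos: [0.6379, 0.0828, 0.3157]
tcp_rot: [-3.138, 0.0, 1.629]
ft_force: [0.1, 0.8, -0.2]
grip_width: 0.0454
grasp_force: 0.0
```

Run:
```python
from h import *
w,c=grab("wrist","w16"); st=ctrl.read_state(); print(st["tool_pos"],st["tcp_rot"],st["ft_force"],st["grip_width"])
comps(w,c,"dark",.022,150,345); s,cs=grab("scene","s16"); comps(s,cs,"dark",.022,200);comps(s,cs,"wood",.036,200)
s,cs=grab("side","s16b"); comps(s,cs,"wood",.036,200)
```

```text
[0.63816215 0.08182975 0.31602342] [-3.13884230e+00  4.50000280e-04  1.62699886e+00] [ 0.10126313 -0.48801028 -0.55159362] 0.04487262932285116
dark [ 412   22   48   72 1361] [750.7 212.4] [36.1 50.1] 15.3
dark [  0  87  23  27 300] [408.3 163.1] [22.  17.7] 78.3
dark [271 104  25  11 221] [632.8 170.3] [20.   7.9] 3.2
dark [ 271  117   25  160 2730] [636.8  90. ] [ 20.7 148.3] 2.9
dark [468  91  19  42 245] [1386.7  -54.5] [270.1  29.6] 27.6
dark [271 159  40  34 258] [629.6  85.1] [ 31.6 178.4] 2.8
dark [440 164  21  21 295] [1043.8 -205.5] [99.  61.1] 38.7
dark [187 192  28  46 310] [325.4 112. ] [178.  26.] 36.1
dark [451 209  36  44 594] [ 915.8 -388.7] [169.6  70.2] 19.1
wood [439  43  25  16 212] [1615.3  264. ] [122.1  95.9] 37.9
wood [331 155  32  25 411] [ 7.89e+02 -7.00e-01] [112.5  97.4] 48.5
wood [187 192  28  41 248] [323.6 108. ] [162.6  18.4] 35.9
wood [316 192  25  19 292] [646.3 -79.3] [53.2 83.2] 4.7
wood [ 306  203  119   85 1530] [ 602.2 -239.7] [ 94.6 370. ] 14.5
wood [201 160  47  49 734] [ 637.4 -161.6] [ 91.  406.5] 3.5
wood [140 202  35  19 333] [785.7  74. ] [ 93.5 126.7] 21.8
wood [  0 331  21  56 489] [835.1 685.6] [ 33.3 161.7] 34.3
wood [183 347  51  25 982] [485.4 654.7] [93.6 53.4] 0.1
```

Emit:
step_arm:
  moves:
    - [[45, 0.65, -0.02, 0, 0, 0, 0], [45, 0, 0, 0.7, 0, 0, 0], [45, 0, 0, 0.7, 0, 0, 0], [45, 0, 0, 0.6, 0, 0, 0], [45, 0, 0, 0.32, 0, 0, 0], [45, 0, 0, 0, 0, 0, 0], [0, 0, 0, 0, 0, 0, 0], [0, 0, 0, 0, 0, 0, 0]]
  squeeze: 50

```text
time: 29.75
tool_pos: [0.6369, 0.114, 0.2041]
tcp_rot: [3.138, -0.0, 1.626]
ft_force: [-0.5, 0.4, -0.2]
grip_width: 0.0338
grasp_force: 0.0
```

Emit:
step_arm:
  moves:
    - [[0, 0, 0, 0, 0, 0, 0], [0, 0, 0, 0, 0, 0, 0], [0, 0, 0, 0, 0, 0, 0], [0, 0, 0, 0, 0, 0, 0]]

```text
time: 30.15
tool_pos: [0.6365, 0.1143, 0.2036]
tcp_rot: [3.139, 0.0, 1.626]
ft_force: [-1.1, 0.0, 6.0]
grip_width: 0.0211
grasp_force: 50.0
```

Emit:
step_arm:
  moves:
    - [[0, 0, 0, -0.15, 0, 0, 0], [0, 0, 0, -0.15, 0, 0, 0], [0, 0, 0, 0, 0, 0, 0], [0, 0, 0, 0, 0, 0, 0]]

```text
time: 30.55
tool_pos: [0.6358, 0.1143, 0.2169]
tcp_rot: [3.141, -0.0, 1.626]
ft_force: [0.4, 0.3, -1.8]
grip_width: 0.0214
grasp_force: 50.0
```

Run:
```python
from h import *
w,c=grab("wrist","w17"); st=ctrl.read_state(); print(st["tool_pos"],st["tcp_rot"],st["ft_force"],st["grip_width"])
comps(w,c,"dark",.0365,150,345)
```

```text
[0.63561529 0.11427472 0.21656574] [-3.14128017e+00 -3.40953733e-05  1.62634918e+00] [-0.81232755 -0.26759365 -0.93831818] 0.02174984015910038
dark [ 470   36   90  108 4733] [741.1 211.7] [39.6 50.2] 11.7
dark [263 157  40  22 750] [633.  171.6] [20.2 10.8] 3.1
dark [ 263  182   40  126 3334] [635.2 126.7] [21.4 75. ] 3.1
```

Emit:
step_arm:
  moves:
    - [[0, 0, 0, -0.04, 0, 0, 0], [0, -0.3, 0, 0, 0, 0, 0], [0, -0.35, 0, 0, 0, 0, 0], [0, -0.35, 0, 0, 0, 0, 0], [0, -0.3, 0, 0, 0, 0, 0], [0, -0.3, 0, 0, 0, 0, 0], [0, -0.3, 0, 0, 0, 0, 0], [0, 0, 0, 0, 0, 0, 0]]

```text
time: 31.4
tool_pos: [0.6412, 0.0172, 0.2188]
tcp_rot: [3.141, 0.0, 1.624]
ft_force: [-0.3, -0.2, -0.7]
grip_width: 0.0215
grasp_force: 50.0
```

Emit:
step_arm:
  moves:
    - [[0, -0.3, 0, 0, 0, 0, 0], [0, -0.3, 0, 0, 0, 0, 0], [0, -0.3, 0, 0, 0, 0, 0], [0, -0.3, 0, 0, 0, 0, 0], [0, -0.3, 0, 0, 0, 0, 0], [0, -0.25, 0, 0, 0, 0, 0], [0, -0.15, 0, 0, 0, 0, 0], [0, 0, 0, 0, 0, 0, 0]]

```text
time: 32.2
tool_pos: [0.6464, -0.0767, 0.2188]
tcp_rot: [3.141, 0.0, 1.625]
ft_force: [0.7, 0.5, -1.2]
grip_width: 0.0215
grasp_force: 50.0
```

Run:
```python
from h import *
w,c=grab("wrist","w18"); st=ctrl.read_state(); print(st["tool_pos"],st["tcp_rot"],st["ft_force"],st["grip_width"],st["grasp_force"])
comps(w,c,"dark",.0365,150,345)
s,cs=grab("scene","s18");comps(s,cs,"wood",.036,200)
```

```text
[ 0.64635093 -0.07599914  0.21876815] [ 3.14156196e+00 -2.00774415e-05  1.62544136e+00] [-0.11072188 -0.45103911 -0.43334035] 0.021234648131841765 49.98511254787445
dark [262 157  41  22 735] [643.5 -19.7] [20.8 10.9] 3.0
dark [ 263  182   40  126 3139] [645.8 -65.2] [21.6 75.8] 3.0
wood [ 13   0  35 115 397] [ 240.3 1273.8] [949.5  52.3] 78.3
wood [439  43  25  16 210] [1615.6  263.3] [122.5  94.8] 31.2
wood [187 192  28  41 264] [323.9 107.7] [162.6  18.8] 36.2
wood [ 306  203  119   85 1513] [ 601.5 -240. ] [ 94.6 370.1] 14.7
```

Emit:
step_arm:
  moves:
    - [[0, 0.4, 0, 0, 0, 0, 0], [0, 0.7, 0, 0, 0, 0, 0], [0, 0.7, 0, 0, 0, 0, 0], [0, 0.7, 0, 0, 0, 0, 0], [0, 0.7, 0, 0, 0, 0, 0], [0, 0.66, 0, 0, 0, 0, 0], [0, 0, 0, 0, 0, 0, 0], [0, 0, 0, 0.15, 0, 0, 0]]

```text
time: 33.1
tool_pos: [0.6359, 0.1186, 0.2123]
tcp_rot: [3.139, 0.0, 1.629]
ft_force: [0.2, -0.0, -1.1]
grip_width: 0.0211
grasp_force: 50.0
```

Emit:
step_arm:
  moves:
    - [[0, 0, 0, 0.1, 0, 0, 0], [0, 0, 0, 0.04, 0, 0, 0], [0, 0, 0, 0, 0, 0, 0]]

```text
time: 33.4
tool_pos: [0.6356, 0.1163, 0.2038]
tcp_rot: [-3.141, 0.0, 1.625]
ft_force: [-0.2, 0.3, -1.7]
grip_width: 0.0215
grasp_force: 50.0
```

Emit:
step_arm:
  moves:
    - [[45, 0, 0, 0, 0, 0, 0], [45, 0, 0, 0, 0, 0, 0], [45, 0, 0, 0, 0, 0, 0], [45, 0, 0, -0.4, 0, 0, 0], [45, 0, 0, -0.8, 0, 0, 0], [45, 0, 0, -0.8, 0, 0, 0], [45, 0.6, -0.7, -0.2, 0, 0, 0.4], [45, 0.6, -0.7, 0, 0, 0, 0.4]]

```text
time: 34.2
tool_pos: [0.5643, 0.1748, 0.3183]
tcp_rot: [3.135, -0.002, 1.538]
ft_force: [-0.2, -1.0, 0.7]
grip_width: 0.0448
grasp_force: 0.0
```

Emit:
step_arm:
  moves:
    - [[36, 0.6, -0.6, 0, 0, 0, 0], [36, 0.6, -0.6, 0, 0, 0, 0], [36, 0.6, -0.4, 0, 0, 0, 0], [36, 0.2, 0, 0, 0, 0, 0], [36, 0, 0, 0, 0, 0, 0]]

```text
time: 34.7
tool_pos: [0.4863, 0.278, 0.3147]
tcp_rot: [3.14, -0.0, 1.545]
ft_force: [-0.5, -0.8, 0.5]
grip_width: 0.0361
grasp_force: 0.0
```

Run:
```python
from h import *
w,c=grab("wrist","w19"); st=ctrl.read_state(); print(st["tool_pos"],st["tcp_rot"],st["ft_force"],st["grip_width"])
comps(w,c,"wood",.026,150,280); s,cs=grab("scene","s19"); comps(s,cs,"dark",.022,200);comps(s,cs,"blue",.0075,60)
```

```text
[0.4868088  0.27718482 0.31453402] [3.14076315e+00 2.10698668e-04 1.54354113e+00] [ 0.44666975 -0.09298533 -0.41198874] 0.03591240271868179
wood [ 271  141   30   75 1967] [489.8 307.9] [64.5 23.9] 86.0
dark [468  92  19  41 243] [1386.1  -55.1] [268.4  28.9] 27.3
dark [440 164  22  21 301] [1043.4 -208.2] [103.2  60.7] 27.0
dark [268 169  40  36 319] [595.4  55.4] [ 31.3 178.2] 3.0
dark [187 192  28  42 226] [331.7 116.8] [163.9  26.9] 35.6
dark [454 209  33  56 698] [ 889.1 -398.4] [223.4  69.4] 20.7
blue [422 177  37  54 967] [ 928.  -265.7] [227.8  70. ] 26.9
blue [271 211  22  23 100] [498.4 -40.9] [102.6  11.5] 89.9
blue [541 222  19  23 230] [1104.7 -538.3] [33.3 99.6] 90.0
blue [521 259  22  22 115] [ 942.9 -575.2] [102.1  15.5] 3.6
blue [380 339  33  38 440] [ 470.1 -533.8] [115.2  33.7] 4.7
blue [370 386  20  21 144] [ 368.9 -576.6] [59.5 16.7] 0.0
```

The stick has been knocked aside to roughly (0.60,0.06). I'll locate it again before grasping it. First, the last bar.

Emit:
step_arm:
  moves:
    - [[36, 0.29, 0.04, 0, 0, 0, 0.2], [36, 0, 0, 0.7, 0, 0, 0.2], [36, 0, 0, 0.7, 0, 0, 0], [36, 0, 0, 0.5, 0, 0, 0], [36, 0, 0, 0.33, 0, 0, 0], [36, 0, 0, 0, 0, 0, 0], [0, 0, 0, 0, 0, 0, 0], [0, 0, 0, 0, 0, 0, 0]]
  squeeze: 30

```text
time: 35.6
tool_pos: [0.4899, 0.2916, 0.2046]
tcp_rot: [3.139, -0.002, 1.5]
ft_force: [0.7, 0.4, 0.3]
grip_width: 0.0251
grasp_force: 0.1
```

Emit:
step_arm:
  moves:
    - [[0, 0, 0, 0, 0, 0, 0], [0, 0, 0, 0, 0, 0, 0], [0, 0, 0, 0, 0, 0, 0], [0, 0, 0, 0, 0, 0, 0]]

```text
time: 36.0
tool_pos: [0.4897, 0.2918, 0.2046]
tcp_rot: [3.139, -0.001, 1.501]
ft_force: [-0.3, -2.0, 6.1]
grip_width: 0.0236
grasp_force: 29.9
```

Emit:
step_arm:
  moves:
    - [[0, 0, 0, -0.4, 0, 0, 0], [0, 0, 0, -0.9, 0, 0, 0], [0, 0, 0, -0.9, 0, 0, 0], [0, 0, 0, 0, 0, 0, 0], [0, 0, 0, 0, 0, 0, 0]]

```text
time: 36.5
tool_pos: [0.489, 0.2917, 0.3143]
tcp_rot: [3.139, -0.002, 1.501]
ft_force: [-1.0, -0.5, -0.8]
grip_width: 0.0241
grasp_force: 29.9
```

Emit:
step_arm:
  moves:
    - [[0, 0, 0, 0, 0, 0, -0.6], [0, 0, 0, 0, 0, 0, -0.6], [0, -0.862, 0.307, 0, 0, 0, 0], [0, -0.862, 0.307, 0, 0, 0, 0], [0, -0.862, 0.307, 0, 0, 0, 0], [0, -0.862, 0.307, 0, 0, 0, 0], [0, -0.862, 0.307, 0, 0, 0, 0], [0, -0.862, 0.307, 0, 0, 0, 0]]

```text
time: 37.3
tool_pos: [0.5947, 0.0367, 0.3099]
tcp_rot: [-3.137, -0.001, 1.626]
ft_force: [0.6, -0.5, -0.4]
grip_width: 0.0238
grasp_force: 29.9
```

Emit:
step_arm:
  moves:
    - [[0, -0.862, 0.307, 0, 0, 0, 0], [0, -0.862, 0.307, 0, 0, 0, 0], [0, -0.862, 0.307, 0, 0, 0, 0], [0, 0, 0, 0, 0, 0, 0], [0, 0, 0, 0, 0, 0, 0]]

```text
time: 37.8
tool_pos: [0.6478, -0.0889, 0.3099]
tcp_rot: [-3.137, -0.002, 1.624]
ft_force: [0.8, 0.0, -0.8]
grip_width: 0.0236
grasp_force: 29.9
```

Emit:
step_arm:
  moves:
    - [[0, 0, 0, 0.7, 0, 0, 0], [0, 0, 0, 0.7, 0, 0, 0], [0, 0, 0, 0.3, 0, 0, 0], [0, 0, 0, 0.15, 0, 0, 0], [0, 0, 0, 0.08, 0, 0, 0], [0, 0, 0, 0, 0, 0, 0], [0, 0, 0, 0, 0, 0, 0]]

```text
time: 38.5
tool_pos: [0.649, -0.0882, 0.2181]
tcp_rot: [3.139, 0.001, 1.626]
ft_force: [0.9, -0.1, -0.8]
grip_width: 0.0238
grasp_force: 29.9
```

Emit:
step_arm:
  moves:
    - [[36, 0, 0, 0, 0, 0, 0], [36, 0, 0, 0, 0, 0, 0], [36, 0, 0, 0, 0, 0, 0], [36, 0, 0, -0.4, 0, 0, 0], [36, 0, 0, -0.8, 0, 0, 0], [36, 0, 0, -0.8, 0, 0, 0], [45, 0, 0, 0, 0, 0, 0], [45, 0, 0, 0, 0, 0, 0]]

```text
time: 39.3
tool_pos: [0.6487, -0.0883, 0.3183]
tcp_rot: [3.138, 0.001, 1.626]
ft_force: [0.3, -0.1, 0.5]
grip_width: 0.0436
grasp_force: 0.0
```

Emit:
step_arm:
  moves:
    - [[45, 0.7, -0.2, 0, 0, 0, 0], [45, 0.9, -0.3, 0, 0, 0, 0], [45, 0.9, -0.3, 0, 0, 0, 0], [45, 0.5, -0.1, 0, 0, 0, 0], [45, 0, 0, 0, 0, 0, 0], [45, 0, 0, 0, 0, 0, 0]]

```text
time: 39.9
tool_pos: [0.5946, 0.0593, 0.3147]
tcp_rot: [-3.139, 0.0, 1.628]
ft_force: [-0.6, 0.2, -0.3]
grip_width: 0.045
grasp_force: 0.0
```

Run:
```python
from h import *
w,c=grab("wrist","w20"); st=ctrl.read_state(); print(st["tool_pos"],st["tcp_rot"],st["ft_force"],st["grip_width"])
comps(w,c,"dark",.022,150,345); s,cs=grab("scene","s20"); comps(s,cs,"dark",.022,200);comps(s,cs,"wood",.036,200)
```

```text
[0.59495896 0.0586008  0.31501494] [-3.13970577e+00  4.13388885e-04  1.62627357e+00] [ 0.07342805 -0.26656158 -0.65365449] 0.04476754404459826
dark [ 469    0   60   67 2074] [751.2 206.1] [38.5 49.5] 31.0
dark [ 28  57  38  31 507] [400.4 164.4] [17.9 27.5] 36.7
dark [   0   65   48   70 1483] [369.3 141.1] [58.  28.2] 36.5
dark [280 112  25  11 255] [597.7 140.9] [20.  8.] 3.2
dark [ 280  125   25  158 2558] [602.2  60.8] [ 20.5 147.8] 3.1
dark [468  92  19  41 247] [1386.  -55.] [268.4  29.8] 27.6
dark [440 164  21  21 281] [1043.8 -205.5] [97.3 61.1] 38.7
dark [268 169  40  36 267] [595.3  55.6] [ 31.3 178.6] 3.1
dark [187 192  28  46 311] [325.8 112.4] [178.9  25.9] 36.1
dark [456 209  31  54 656] [ 897.  -395.3] [209.7  69.2] 20.7
wood [439  43  25  16 213] [1615.3  264. ] [122.1  95.9] 37.9
wood [331 155  32  25 412] [ 7.891e+02 -6.000e-01] [112.8  97.4] 48.5
wood [187 192  28  41 254] [323.7 107.9] [162.6  18. ] 35.9
wood [316 192  25  19 283] [646.5 -81.2] [53.2 79.3] 4.7
wood [ 306  203  119   85 1529] [ 601.5 -240. ] [ 94.6 370.1] 14.7
```

Emit:
step_arm:
  moves:
    - [[45, 0.52, 0.145, 0, 0, 0, 0], [45, 0, 0, 0.7, 0, 0, 0], [45, 0, 0, 0.7, 0, 0, 0], [45, 0, 0, 0.6, 0, 0, 0], [45, 0, 0, 0.3, 0, 0, 0], [45, 0, 0, 0, 0, 0, 0], [0, 0, 0, 0, 0, 0, 0], [0, 0, 0, 0, 0, 0, 0]]
  squeeze: 50

```text
time: 40.8
tool_pos: [0.602, 0.0852, 0.2035]
tcp_rot: [3.138, 0.0, 1.626]
ft_force: [0.4, 0.5, 1.0]
grip_width: 0.0338
grasp_force: 0.0
```

Emit:
step_arm:
  moves:
    - [[0, 0, 0, 0, 0, 0, 0], [0, 0, 0, 0, 0, 0, 0], [0, 0, 0, 0, 0, 0, 0], [0, 0, 0, 0, 0, 0, 0]]

```text
time: 41.2
tool_pos: [0.6015, 0.0855, 0.203]
tcp_rot: [3.139, 0.0, 1.626]
ft_force: [-2.2, -1.3, 6.6]
grip_width: 0.0218
grasp_force: 50.0
```

Emit:
step_arm:
  moves:
    - [[0, 0, 0, -0.17, 0, 0, 0], [0, 0, 0, -0.17, 0, 0, 0], [0, 0.3, 0, 0, 0, 0, 0], [0, 0.26, 0.1, 0, 0, 0, 0], [0, 0, 0.3, 0, 0, 0, 0], [0, 0, 0.33, 0, 0, 0, 0], [0, 0, 0, 0, 0, 0, 0], [0, 0, 0, 0, 0, 0, 0]]

```text
time: 42.0
tool_pos: [0.6355, 0.1163, 0.2176]
tcp_rot: [-3.14, -0.0, 1.627]
ft_force: [-0.0, 1.0, -1.5]
grip_width: 0.0212
grasp_force: 50.0
```

Run:
```python
from h import *
w,c=grab("wrist","w21"); st=ctrl.read_state(); print(st["tool_pos"],st["tcp_rot"],st["ft_force"],st["grip_width"])
comps(w,c,"dark",.0375,150,345)
```

```text
[0.63519254 0.11608208 0.21750737] [-3.13988318e+00 -3.18564789e-05  1.62697836e+00] [ 0.09472356 -0.64430256 -2.325122  ] 0.0214313780007063
dark [ 470   40   90  108 4661] [740.2 212.3] [39.2 49.9] 10.4
dark [262 158  41  22 764] [632.2 173.1] [20.7 10.8] 3.2
dark [ 263  183   40  125 3338] [634.6 128.6] [21.4 74.3] 3.3
```

Emit:
step_arm:
  moves:
    - [[0, 0, 0, -0.01, 0, 0, 0], [0, -0.34, 0, 0, 0, 0, 0], [0, -0.35, 0, 0, 0, 0, 0], [0, -0.35, 0, 0, 0, 0, 0], [0, -0.3, 0, 0, 0, 0, 0], [0, -0.3, 0, 0, 0, 0, 0], [0, -0.3, 0, 0, 0, 0, 0], [0, 0, 0, 0, 0, 0, 0]]

```text
time: 42.85
tool_pos: [0.6413, 0.0164, 0.2188]
tcp_rot: [3.141, 0.0, 1.624]
ft_force: [0.1, 0.5, -1.2]
grip_width: 0.0214
grasp_force: 50.0
```

Emit:
step_arm:
  moves:
    - [[0, -0.3, 0, 0, 0, 0, 0], [0, -0.3, 0, 0, 0, 0, 0], [0, -0.3, 0, 0, 0, 0, 0], [0, -0.3, 0, 0, 0, 0, 0], [0, -0.3, 0, 0, 0, 0, 0], [0, -0.25, 0, 0, 0, 0, 0], [0, -0.18, 0, 0, 0, 0, 0], [0, 0, 0, 0, 0, 0, 0]]

```text
time: 43.65
tool_pos: [0.6466, -0.0792, 0.2188]
tcp_rot: [3.141, 0.0, 1.625]
ft_force: [-1.1, -0.3, -1.0]
grip_width: 0.0217
grasp_force: 50.0
```

Run:
```python
from h import *
w,c=grab("wrist","w22"); st=ctrl.read_state(); print(st["tool_pos"],st["tcp_rot"],st["ft_force"],st["grip_width"],st["grasp_force"])
comps(w,c,"dark",.0365,150,345)
s,cs=grab("scene","s22");comps(s,cs,"wood",.036,200)
```

```text
[ 0.64653174 -0.07848602  0.21879451] [3.14149543e+00 1.42675096e-04 1.62535735e+00] [ 0.64825845  0.11814098 -1.03881471] 0.02134589239435831 49.99497950077057
dark [262 158  41  22 749] [643.7 -22.8] [20.9 10.9] 3.0
dark [ 263  183   40  125 3143] [646.1 -68. ] [21.6 75.4] 3.4
dark [265 337  34   8 164] [ 649.  -129.6] [20.5  5.2] 3.0
wood [ 13   0  36 117 404] [ 239.1 1267.3] [962.5  52.7] 78.3
wood [439  43  25  16 209] [1616.3  263.7] [120.9  94.8] 31.2
wood [187 192  28  41 270] [324.  107.6] [162.6  19. ] 36.1
wood [ 306  203  119   85 1520] [ 602.2 -239.7] [ 94.6 370. ] 14.5
```

Emit:
step_arm:
  moves:
    - [[0, 0.4, 0, 0, 0, 0, 0], [0, 0.7, 0, 0, 0, 0, 0], [0, 0.7, 0, 0, 0, 0, 0], [0, 0.7, 0, 0, 0, 0, 0], [0, 0.7, 0, 0, 0, 0, 0], [0, 0.7, 0, 0, 0, 0, 0], [0, 0, 0, 0, 0, 0, 0], [0, 0, 0, 0.15, 0, 0, 0]]

```text
time: 44.55
tool_pos: [0.6357, 0.119, 0.2123]
tcp_rot: [3.139, 0.0, 1.629]
ft_force: [-0.5, -0.2, -0.7]
grip_width: 0.0218
grasp_force: 50.0
```

Emit:
step_arm:
  moves:
    - [[0, 0, 0, 0.1, 0, 0, 0], [0, 0, 0, 0.05, 0, 0, 0], [0, 0, 0, 0, 0, 0, 0], [0, 0, 0, 0, 0, 0, 0]]

```text
time: 44.95
tool_pos: [0.6357, 0.1161, 0.2034]
tcp_rot: [-3.141, 0.0, 1.625]
ft_force: [-0.0, 0.5, -0.5]
grip_width: 0.0213
grasp_force: 50.0
```

Emit:
step_arm:
  moves:
    - [[45, 0, 0, 0, 0, 0, 0], [45, 0, 0, 0, 0, 0, 0], [45, 0, 0, 0, 0, 0, 0], [45, 0, 0, -0.4, 0, 0, 0], [45, 0, 0, -0.8, 0, 0, 0], [45, 0, 0, -0.8, 0, 0, 0], [45, 0, 0, -0.8, 0, 0, 0], [45, 0, 0, -0.8, 0, 0, 0]]

```text
time: 45.75
tool_pos: [0.6354, 0.1169, 0.3856]
tcp_rot: [3.141, 0.0, 1.626]
ft_force: [0.8, -0.9, 0.6]
grip_width: 0.0452
grasp_force: 0.0
```

Run:
```python
from h import *
w,c=grab("wrist","w23"); st=ctrl.read_state(); print(st["tool_pos"],st["ft_force"],st["grip_width"],st["time"])
comps(w,c,"dark",.022,150,345); s,cs=grab("scene","s23"); comps(s,cs,"dark",.022,200);comps(s,cs,"blue",.0075,90)
d,cd=grab("side","s23b")
cv2.imwrite("pics/z23.png",np.hstack([cv2.resize(s[140:300,250:440],None,fx=2.1,fy=2.6),cv2.resize(d[100:310,130:320],None,fx=2.1,fy=416/210)]))
```

```text
[0.63694177 0.11712147 0.3947143 ] [ 3.1245006  -0.18954901  4.82517184] 0.04510438225514278 45.8
dark [382  77  37  54 590] [750.2 218. ] [52.1 30.6] 86.9
dark [ 50 126  28  23 297] [400.3 165.7] [19.8 24.8] 34.3
dark [   0  133   67   69 1496] [351.7 130.3] [104.3  25.4] 36.2
dark [273 138  19   9 154] [632.5 172.2] [19.4  8.4] 3.1
dark [ 273  149   19  124 1481] [636.7  91.2] [ 20.3 147.6] 2.9
dark [468  92  19  41 246] [1386.3  -55.4] [268.4  28.7] 27.5
dark [271 159  39  35 253] [629.8  85.9] [ 31.9 177.6] 2.9
dark [440 164  21  21 291] [1043.1 -206. ] [97.3 61.1] 38.7
dark [187 192  28  45 292] [325.6 112.4] [177.1  26. ] 36.0
dark [457 211  30  32 509] [ 921.8 -384.3] [136.2  68.1] 23.5
blue [422 177  37  54 962] [ 925.8 -262.7] [226.8  70. ] 24.9
blue [271 211  22  24 104] [499.4 -41.5] [103.9  12. ] 88.0
blue [541 222  19  23 230] [1104.9 -538.5] [33.7 99.2] 90.0
blue [521 259  22  23 113] [ 942.9 -575.1] [102.1  15.4] 3.6
blue [380 339  33  38 437] [ 470.2 -535.6] [114.2  33.9] 2.3
blue [371 386  19  21 136] [ 369.9 -576. ] [57.7 15.7] 0.7
```

View pics/z23.png

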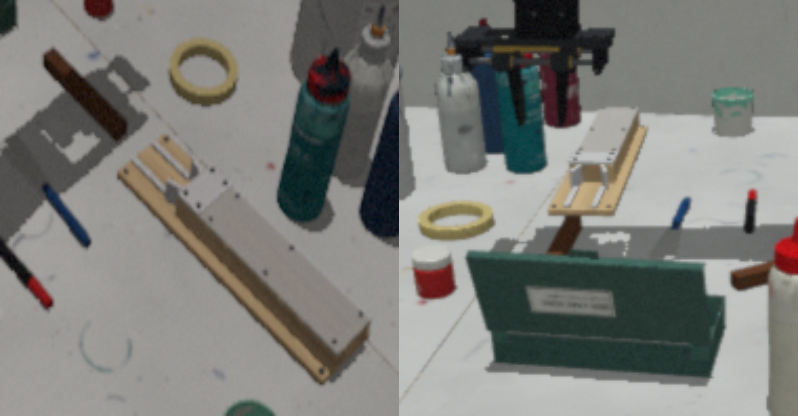

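The infeed is empty, the stick lies behind the magazine with its front about 40 mm clear of it, the spatula is flat on the bench and the lid is open. I let everything settle and hand in.

Emit:
step_arm:
  moves:
    - [[45, 0, 0, 0, 0, 0, 0], [45, 0, 0, 0, 0, 0, 0], [45, 0, 0, 0, 0, 0, 0], [45, 0, 0, 0, 0, 0, 0]]

```text
time: 46.3
tool_pos: [0.6355, 0.1169, 0.3821]
tcp_rot: [-3.139, 0.0, 1.626]
ft_force: [-0.4, 0.2, -0.5]
grip_width: 0.0449
grasp_force: 0.0
```

```bash
python3 -c "
from bench import ctrl
print(ctrl.sign_off())"
```

```text
the job is handed in; nothing more can be done
None
```

I levered the lid fully open, fed all three bars under the cover with the push stick, laid both tools back on the bench and handed the job in; the bars' final position (last one about 86 mm past the mouth) is worked out from the stick's reach, as the cover hid them, and no verdict came back.

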